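# Tip the spacer rings into the parts box and snap its lid on

## Task

Pick up the small metal scoop and tip all five spacer rings out of it into the open blue parts box, then set the scoop back down upright on the desk. Take the white lid by its black handle and press it down onto the box until both sides snap and it sits fully home, flush on the rim, and finish while still holding it firmly pressed down: do not let go. Leave the tape roll, the ring gauge and the small tin where they are.

Things in the scene. Friction and masses are not known exactly. Their poses are not given: they have to be found in the camera images.
- parts_box: open blue parts box fixed to the desk, outside 100 mm (its x) by 130 mm (its y), 55 mm high, inside 92 x 122 mm, floor 5 mm thick; origin at the centre of its underside, z up. In the middle of the outside of its +y and -y wall is an orange sprung bead just below the rim, over which the lid snaps
- box_rim (a point): centre of the box's mouth, level with its rim (55 mm above the desk), axes as the box. The lid meets the sprung beads about 13 mm above this; pushing it on takes 8 to 14 N in all around 9 to 13 mm above it, then the force drops suddenly and the plate comes down on the rim
- lid_seat (a point): centre of the underside of the white lid's plate (106 mm in its x, 153 mm in its y, 5 mm thick; about 120 g); home when it meets box_rim with the lid's y along the box's y, either way round. Below the plate: four round-ended guide feet 18 mm long (it stands on them at the start) that enter the box's inside corners with 1.5 mm to spare, and a snap tab at each y end that goes outside
- lid_handle (a point): centre of the lid's black handle block, 24 mm (lid's x) by 56 mm (lid's y), rising 30 mm above the plate's top; this point is 20 mm above lid_seat, 15 mm below the handle's top. Lid's axes, z up
- scoop_mid (a point): middle of the aluminium scoop, 20 mm above its underside: a trough 117 mm long (its x), 62 mm wide over its upright side walls (its y), 40 mm high, about 150 g, open at its -x end, which faces the robot give or take 0.4 rad. Grasp it here across the side walls. The smooth floor rises 10 degrees towards the lip: rings slide when the open end dips about 30 degrees, all are out by about 50
- scoop_lip (a point): middle of the scoop's open lip, over which the rings slide out: 59 mm from scoop_mid along the scoop's -x and 9 mm lower
- ring1_mid (a point): silver ring, outside 26 mm, 8 mm thick, 14 g, lying in the scoop at the start; this point is its centre
- ring2_mid (a point): gold ring, outside 26 mm, 8 mm thick, 14 g, lying in the scoop at the start; this point is its centre
- ring3_mid (a point): silver ring, outside 26 mm, 8 mm thick, 14 g, lying in the scoop at the start; this point is its centre
- ring4_mid (a point): gold ring, outside 26 mm, 8 mm thick, 14 g, lying in the scoop at the start; this point is its centre
- ring5_mid (a point): silver ring, outside 26 mm, 8 mm thick, 14 g, lying in the scoop at the start; this point is its centre
- tape_roll: roll of masking tape lying flat, 104 mm across, 24 mm high (bystander)
- ring_gauge: knurled steel setting ring lying flat, 54 mm across, 18 mm high (bystander)
- oil_pot: small round tin with lid, 51 mm across, 36 mm high (bystander)
Mind the look-alikes: they are no part of the job. What is shaped like the part that bears scoop_mid but yellow is not meant.

How it is judged:
By the outcome, as a careful person would: the job done as asked, in the order asked, and still so for the second after the job is handed in, while the arm keeps its last pose, push and grip.
It also fails if it takes over 72 s, if anything falls off the work surface, if the arm or the gripper's body presses on something with over 40 N, if the wrist force passes 120 N, or if a joint passes its speed limit or range.

## Robot

A 6-joint arm with a two-finger parallel gripper is mounted at the origin on the work surface; the furniture and walls round the work are solid. World frame = base frame: x ahead of the robot, y to its left, z up, the work surface at z = 0. Lengths are in mm, angles in rad, forces in N, time in s.
With the tool pointing down it reaches from about 350 to 975 mm from the base axis. Payload 7.1 kg.
Tool frame: the origin (TCP) lies on the centre line of the jaws, within the pads' length; the fingertips stand 8 mm ahead of it and the grasp point (between the pads) lies 11 mm behind it; z points along the fingers, x is the direction in which the jaws open and shut, and the axes are right-handed (so a half turn about z gives the same grasp; the last joint's range is limited). The gripper opens to 88 mm and grips with 3 to 60 N. Pads are 20 mm wide; open, the fingers measure 115 mm over their backs; the gripper's body (75 mm by 178 mm) begins 61 mm behind the grasp point.
Start: joints at [1.116, 0.423, 1.63, -0, 1.089, -0.019], TCP at [263.802, 566.58, 230.675] pointing down, gripper open.
Joint ranges: [-3, 3], [-0.9, 2.11], [0.09, 2.58], [-1.31, 4.45], [0.11, 2.69], [-2.54, 2.54]. Speed limits (rad/s): [2.39, 2.39, 3.01, 3.14, 3.14, 3.14].

## Interface

Orientations are given as a rotation vector (axis times angle).
In Python, from workcell import ctrl gives the robot as it stands.
- The arm moves only by the shell command python3 -m handwheel 'ROWS'. ROWS is JSON, a list of rows, each a list of 3 entries, a list of its own where there are three numbers: the turn, a rotation vector about the tool's x, y, z in rad, then the shift along the tool's x, y, z in mm, then the opening, from 0 (shut) to 1 (fully open). In form: [[[ax, ay, az], [tx, ty, tz], jaw], ...]. A call has exactly 10 rows; each row shifts and turns the pose as measured when the row begins, along the tool's axes as they then stand; what a row does not reach is not made up. A row lasts 1/12 s, in which the tool goes at most 41.7 mm and 7.16 degrees, less where a joint would pass 70% of its speed; a pose out of reach is approached as far as the arm can. A call with a gripper value outside its range is refused whole. The fingers move at their own pace and stop on an object; the grip force is fixed at half the most. Time passes only in rows, so rows that do not move let the fingers close, or fill a call up. It gives the time, the measured TCP pose, the force and the opening at its end, in the units of the state.
- ctrl.get_obs(): the state, without advancing time (a new reading comes with each control period).
- ctrl.get_image(name): name is "side" or "top" or "wrist"; returns a dict with "pixels" (400x640x3 uint8, red, green, blue), "camera_matrix" (3x3 intrinsics, pixels), "rvec" (rotation vector, rad) and "tvec" (3), from world to camera coordinates, as OpenCV has them. Camera axes: x right, y down, z forward; pixel columns grow to the right and rows downward; lengths in mm; the calibration is good to about 2 mm. A picture is of the moment at which its call begins. There is no depth.
- ctrl.close_job(): hands the job in, once; it reports no verdict.
Trained networks look in a picture, given as the dict that the camera call returned (one of the last four; its "shot" number tells which), for a name from the list of things; names that differ only in an ending like _2 or _b are one class to them, and where a whole thing is asked for, a point or a joint stands for the part that bears it (a point fixed in the world has none). Each returns a list of dicts, best first, with "score" (0 to 1); they miss things now and then, are a little off and sometimes report something else, mostly with a low value. They report only what shows in the picture. A call takes as long as a camera call. They do not tell look-alikes from the thing itself.
- ctrl.look_for(picture, query): "position" ([x, y, z] in mm, in the coordinates of the camera as it stood for that picture, good to about 4 mm: the middle of the surface that is visible of it).
- ctrl.spot_point(picture, query): "position" ([x, y, z] in mm, in the coordinates of the camera as it stood for that picture, good to about 4 mm: a listed point, or the origin of a listed thing).
The state is a dict: "t": time; "qpos": joint angles; "qvel": joint speeds; "joint_torque": joint torques, N m; "ee_pos": TCP position; "orientation": TCP orientation; "ft_force": force on the tool from outside, world axes, zero at the start; "moment": the same for the moment, N m; "width": finger opening in mm.
Only numpy, scipy, OpenCV 4.12 (cv2) and the standard library are available. Lean on these libraries where they do the work, as an engineer would, in place of code of your own. Each camera call takes 0.05 s, during which the arm holds its last target.

## Working session

There is one attempt and no reset: what is moved stays moved. The work goes in short steps, Python scripts to look and compute and a shell command to move; the robot and the scene stay as the last step left them, time stands still between calls to the robot, and variables do not carry over. Pictures are saved under pics/ and viewed, and the job is handed in when it is done.

```bash
mkdir -p pics; ls
cat > h.py <<'E'
import numpy as np, cv2
from workcell import ctrl
def cam(n):
    return ctrl.get_image(n)
def save(p,f,crop=None,s=1):
    im=p["pixels"]
    if crop: im=im[crop[1]:crop[3],crop[0]:crop[2]]
    im=cv2.resize(im,None,fx=s,fy=s,interpolation=cv2.INTER_CUBIC)
    cv2.imwrite("pics/"+f,im[:,:,::-1])
def w(p,c):
    R,_=cv2.Rodrigues(np.array(p["rvec"],float)); return R.T@(np.array(c,float).ravel()-np.array(p["tvec"],float).ravel())
def proj(p,X):
    q,_=cv2.projectPoints(np.array(X,float).reshape(-1,3),np.array(p["rvec"],float),np.array(p["tvec"],float),np.array(p["camera_matrix"],float),None); return q.reshape(-1,2)
def ray(p,uv,z):
    R,_=cv2.Rodrigues(np.array(p["rvec"],float)); t=np.array(p["tvec"],float).ravel()
    d=R.T@np.linalg.inv(np.array(p["camera_matrix"],float))@np.array([uv[0],uv[1],1.]); c=-R.T@t
    return c+d*(z-c[2])/d[2]
def find(p,names,f="spot_point"):
    for n in names:
        for r in getattr(ctrl,f)(p,n)[:3]:
            X=w(p,r["position"]); print(f,n,round(r["score"],2),X.round(0),proj(p,X).round(0)[0])
def st():
    o=ctrl.get_obs(); R,_=cv2.Rodrigues(np.array(o["orientation"],float))
    print("t",o["t"],"pos",np.round(o["ee_pos"],1),"F",np.round(o["ft_force"],1),"w",o["width"]); print(R.round(3)); return o,R
E
python3 - <<'E'
from h import *
st()
for n in("top","side","wrist"):
    p=cam(n); save(p,n+"0.png"); print(n, np.round(w(p,[0,0,0])))
    find(p,["parts_box","box_rim","lid_seat","lid_handle","scoop_mid","scoop_lip"] if n!="side" else ["scoop_mid","lid_handle","box_rim"])
E
```

```text
pics
t 0.0 pos [263.6 566.1 229.9] F [0.3 0.6 0. ] w 87.57490547085531
[[ 0.422  0.907 -0.001]
 [ 0.907 -0.422 -0.001]
 [-0.002 -0.    -1.   ]]
top [ 382.  -53. 1574.]
spot_point parts_box 0.74 [513.  11.   7.] [301. 197.]
spot_point parts_box 0.59 [ 451. -239.   11.] [380. 217.]
spot_point box_rim 0.93 [514.  11.  55.] [301. 195.]
spot_point lid_seat 0.7 [501. 240.  17.] [228. 200.]
spot_point lid_seat 0.24 [ 656. -130.   -1.] [346. 153.]
spot_point lid_handle 0.69 [505. 242.  41.] [226. 198.]
spot_point scoop_mid 0.74 [ 321. -426.   16.] [440. 259.]
spot_point scoop_mid 0.59 [ 442. -223.   19.] [375. 219.]
spot_point scoop_mid 0.21 [514.  10.  57.] [301. 195.]
spot_point scoop_lip 0.62 [ 338. -483.   16.] [458. 253.]
side [-146.  -96.  916.]
spot_point scoop_mid 0.73 [ 444. -228.   21.] [384. 237.]
spot_point scoop_mid 0.66 [ 320. -428.   22.] [464. 281.]
spot_point lid_handle 0.88 [496. 238.  41.] [222. 211.]
spot_point lid_handle 0.67 [514.   4.  -0.] [304. 218.]
spot_point box_rim 0.72 [513.   3.  52.] [304. 208.]
wrist [196. 598. 384.]
```

View pics/top0.png

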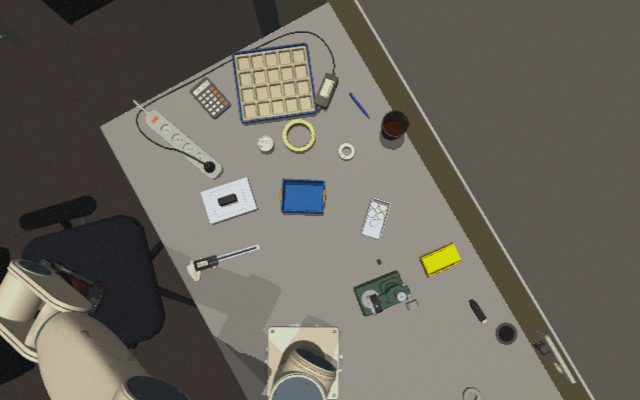

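View pics/side0.png

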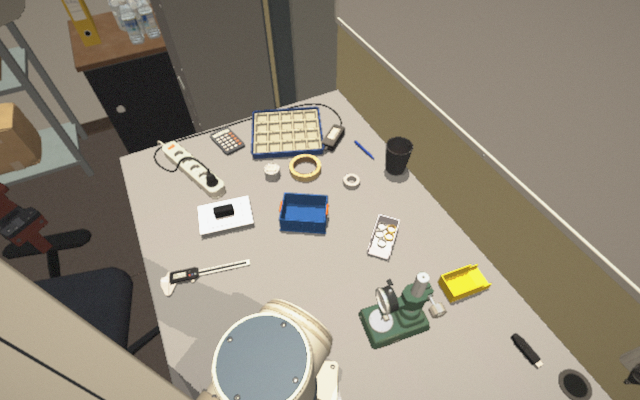

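Two scoop-like things are in the top view: a silver one holding rings at (375,219) and a yellow one at (440,259). The silver one fits, since it is aluminium and has the rings. I'll confirm that in a crop and measure the scoop's axis.

Run:
```python
from h import *
p=cam("top"); s=cam("side")
a=cv2.resize(p["pixels"][185:255,340:430],None,fx=6,fy=6,interpolation=cv2.INTER_CUBIC)[:400]
b=cv2.resize(s["pixels"][205:275,345:435],None,fx=6,fy=6,interpolation=cv2.INTER_CUBIC)[:400]
cv2.imwrite("pics/c1.png",cv2.resize(np.hstack([a,b]),(800,296))[:,:,::-1])
save(p,"c2.png",(180,150,350,240),4.5)
for q in(p,s): find(q,["scoop_mid","scoop_lip","ring1_mid"]); find(q,["scoop_mid"],"look_for")
```

```text
spot_point scoop_mid 0.69 [ 323. -429.   18.] [441. 258.]
spot_point scoop_mid 0.57 [ 443. -219.   21.] [374. 219.]
spot_point scoop_lip 0.74 [ 341. -483.   17.] [458. 252.]
spot_point scoop_lip 0.63 [ 392. -210.    8.] [371. 236.]
spot_point ring1_mid 0.44 [ 487. -224.   11.] [375. 205.]
look_for scoop_mid 0.68 [ 321. -428.    7.] [440. 258.]
look_for scoop_mid 0.6 [ 440. -224.    8.] [375. 220.]
spot_point scoop_mid 0.87 [ 321. -428.   20.] [464. 281.]
spot_point scoop_mid 0.85 [ 446. -227.   23.] [384. 236.]
spot_point scoop_mid 0.23 [ 490. -226.   10.] [382. 226.]
spot_point scoop_lip 0.97 [ 343. -484.   11.] [483. 276.]
spot_point scoop_lip 0.73 [ 390. -206.   13.] [376. 255.]
spot_point scoop_lip 0.37 [ 454. -245.    8.] [389. 237.]
spot_point ring1_mid 0.43 [ 487. -227.   11.] [383. 226.]
look_for scoop_mid 0.93 [ 323. -425.   10.] [461. 282.]
look_for scoop_mid 0.72 [ 444. -225.    8.] [382. 240.]
look_for scoop_mid 0.7 [ 655. -135.   16.] [351. 181.]
```

View pics/c1.png

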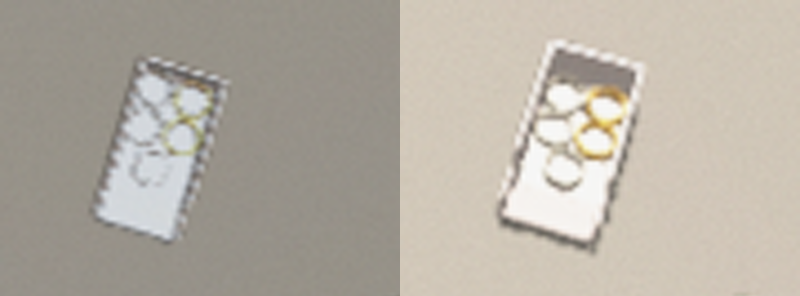

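View pics/c2.png

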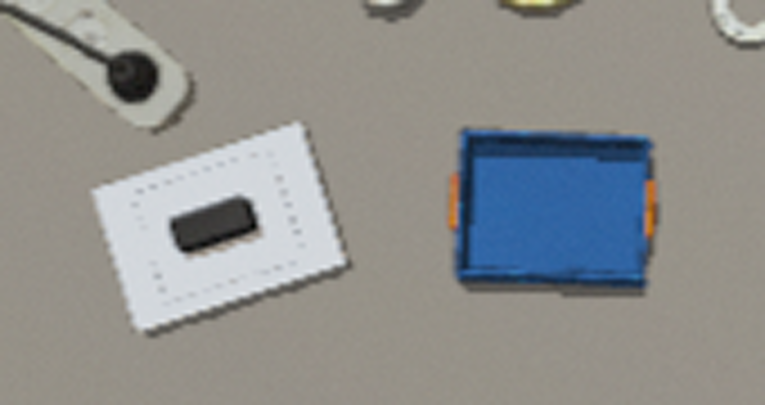

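The crop confirms the silver scoop with three silver and two gold rings, closed end at the top and open lip towards the robot. The yellow one at (440,259) is the decoy. I'm moving over the scoop.

```bash
python3 -m handwheel '[[[0,0,-0.12],[0,0,0],1],[[0,0,0],[-20,33,0],1],[[0,0,0],[-20,33,0],1],[[0,0,0],[-20,33,0],1],[[0,0,0],[-20,33,0],1],[[0,0,0],[-20,33,0],1],[[0,0,0],[-20,33,0],1],[[0,0,0],[-37,11,0],1],[[0,0,0],[-37,11,0],1],[[0,0,0],[-37,11,0],1]]' && python3 -c "
from h import *
st()"
```

```text
t: 2.23
ee_pos: [421.1, 273.2, 230.4]
orientation: [-2.526, -1.864, -0.013]
ft_force: [0.7, -0.8, -0.0]
width: 87.7
t 2.2333 pos [421.1 273.2 230.4] F [ 0.7 -0.8 -0. ] w 87.67851963178278
[[ 0.295  0.956  0.005]
 [ 0.956 -0.295  0.007]
 [ 0.008  0.003 -1.   ]]
```

```bash
python3 -m handwheel '[[[0,0,0],[-38,14,0],1],[[0,0,0],[-38,14,0],1],[[0,0,0],[-38,14,0],1],[[0,0,0],[-38,14,0],1],[[0,0,0],[-38,14,0],1],[[0,0,0],[-38,14,0],1],[[0,0,0],[-38,14,0],1],[[0,0,0],[-38,14,0],1],[[0,0,0],[-38,14,0],1],[[0,0,0],[-38,14,0],1]]'
python3 - <<'E'
from h import *
st()
p=cam("wrist"); save(p,"w1.png"); find(p,["scoop_mid","scoop_lip","ring1_mid"])
E
```

```text
t: 3.07
ee_pos: [440.9, -143.5, 230.5]
orientation: [2.523, 1.868, 0.023]
ft_force: [1.4, 0.1, -0.4]
width: 88.0
t 3.0667 pos [ 440.9 -143.5  230.5] F [ 1.4  0.1 -0.4] w 87.96583886867789
[[ 0.292  0.956  0.013]
 [ 0.956 -0.292  0.007]
 [ 0.01   0.011 -1.   ]]
spot_point scoop_mid 0.95 [ 320. -429.   18.] [ 60. 155.]
spot_point scoop_mid 0.89 [ 447. -222.   17.] [260. 203.]
spot_point scoop_mid 0.53 [ 390. -206.   12.] [257. 155.]
spot_point scoop_lip 0.85 [ 391. -205.   10.] [258. 155.]
spot_point scoop_lip 0.78 [ 343. -479.    7.] [ 41. 183.]
spot_point ring1_mid 0.46 [ 492. -220.    6.] [274. 231.]
spot_point ring1_mid 0.35 [ 484. -248.    8.] [252. 232.]
```

View pics/w1.png

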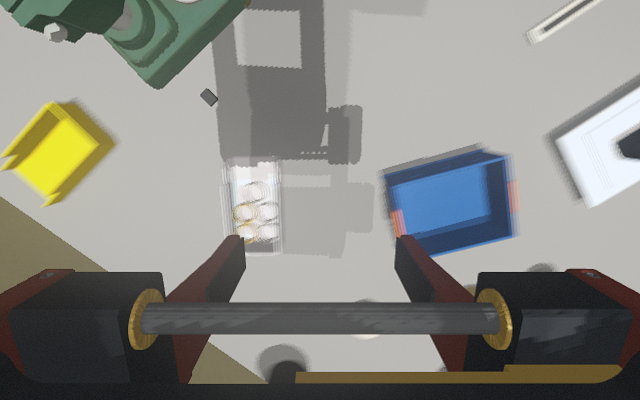

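The wrist view shows the scoop at about (255,205), with the arm still moving. I'll move the last 80 mm and settle.

```bash
python3 -m handwheel '[[[0,0,0],[-35,12,20],1],[[0,0,0],[-33,10,30],1],[[0,0,0],[-5,0,30],1],[[0,0,0],[0,0,20],1],[[0,0,0],[0,0,0],1],[[0,0,0],[0,0,0],1],[[0,0,0],[0,0,0],1],[[0,0,0],[0,0,0],1],[[0,0,0],[0,0,0],1],[[0,0,0],[0,0,0],1]]'
python3 - <<'E'
from h import *
st()
p=cam("wrist"); save(p,"w2.png"); find(p,["scoop_mid","scoop_lip","ring1_mid"])
E
```

```text
t: 4.1
ee_pos: [447.9, -208.9, 133.2]
orientation: [2.505, 1.882, 0.032]
ft_force: [0.4, -0.1, 0.8]
width: 87.9
t 4.1 pos [ 447.9 -208.9  133.2] F [ 0.4 -0.1  0.8] w 87.92295550985423
[[ 0.278  0.96   0.022]
 [ 0.96  -0.278  0.006]
 [ 0.011  0.019 -1.   ]]
spot_point scoop_mid 0.74 [ 318. -429.   16.] [ 31. 130.]
spot_point scoop_mid 0.69 [ 446. -223.   15.] [303. 202.]
spot_point scoop_lip 0.96 [ 388. -208.   10.] [299. 137.]
spot_point ring1_mid 0.67 [ 495. -218.    9.] [322. 244.]
spot_point ring1_mid 0.52 [ 447. -222.   19.] [303. 204.]
```

View pics/w2.png

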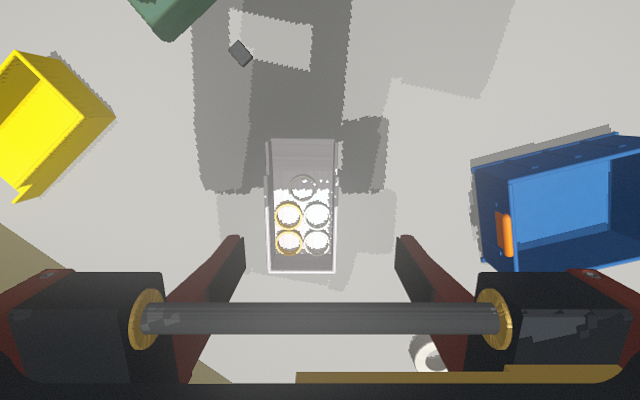

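The lip corners are about (270,139) and (338,139), and the back top edge runs from (268,272) to (335,272). All five rings are visible at (288..318,187..243).

Run:
```python
from h import *
o,R=st()
p=cam("wrist")
a=ray(p,(269,272),40);b=ray(p,(335,272),40);c=ray(p,(270,139),11);d=ray(p,(338,139),11)
for x in(a,b,c,d):print(x.round(1))
print(np.linalg.norm(a-b),np.linalg.norm(c-d),np.linalg.norm((a+b-c-d)[:2])/2)
v=((a+b)-(c+d))[:2]/2; print("yaw",np.arctan2(v[1],v[0]), "mid",(a+b+c+d)[:2]/4, "lip",(c+d)/2)
e=(a-b)[:2];print("yaw from back",np.arctan2(e[1],e[0])+np.pi/2, np.arctan2((c-d)[1],(c-d)[0])+np.pi/2)
print("tool y yaw",np.arctan2(R[1,1],R[0,1]))
T=np.array([446,-223,12.]); print("shift",R.T@(T-o["ee_pos"]))
save(p,"w2c.png",(240,110,370,290),4)
# box
q=np.array([1])
```

```text
t 4.3 pos [ 447.4 -209.1  132.6] F [ 0.1 -0.   0.4] w 88.00615006396099
[[ 0.279  0.96   0.021]
 [ 0.96  -0.279  0.006]
 [ 0.011  0.018 -1.   ]]
[ 492.9 -268.8   40. ]
[ 510.  -211.3   40. ]
[ 381.9 -234.3   11. ]
[ 398.9 -176.2   11. ]
60.05921299152355 60.537737084455856 116.40273841037738
yaw -0.3035982810651298 mid [ 445.95014032 -222.64816451] lip [ 390.41049771 -205.2485244    11.        ]
yaw from back -0.2888821758687139 -0.2833469864885527
tool y yaw -0.2829190090889117
shift [-15.08501909   0.32995848 120.41531818]
```

View pics/w2c.png

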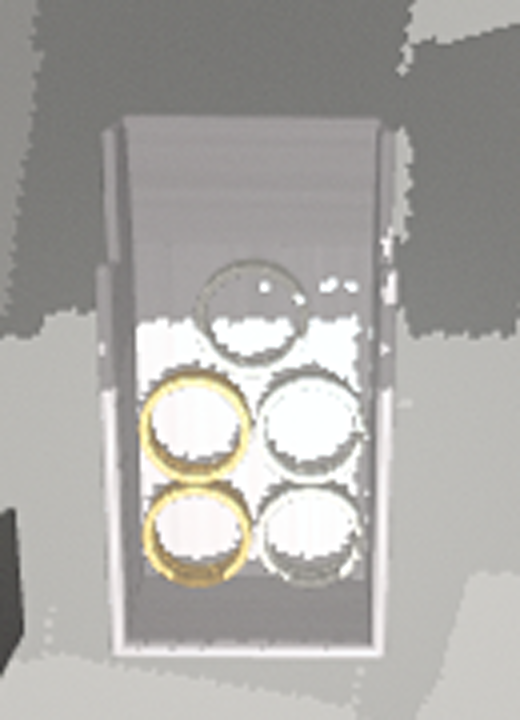

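```bash
python3 -m handwheel '[[[0.018,-0.011,-0.005],[-15,0,0],1],[[0,0,0],[0,0,20],1],[[0,0,0],[0,0,25],1],[[0,0,0],[0,0,25],1],[[0,0,0],[0,0,20],1],[[0,0,0],[0,0,10],1],[[0,0,0],[0,0,0],1],[[0,0,0],[0,0,0],1],[[0,0,0],[0,0,0],1],[[0,0,0],[0,0,0],1]]'
python3 - <<'E'
from h import *
o,R=st()
p=cam("wrist"); save(p,"w3.png"); print(R.T@(np.array([446,-223,11])-o["ee_pos"]))
E
```

```text
t: 5.18
ee_pos: [444.8, -233.1, 31.2]
orientation: [2.503, 1.891, -0.006]
ft_force: [-0.1, -0.1, 0.3]
width: 87.5
t 5.1833 pos [ 444.8 -233.1   31.2] F [-0.1 -0.1  0.3] w 87.5013691204446
[[ 0.273  0.962 -0.001]
 [ 0.962 -0.273 -0.006]
 [-0.006  0.001 -1.   ]]
[10.18197957 -1.64584047 20.11874354]
```

View pics/w3.png

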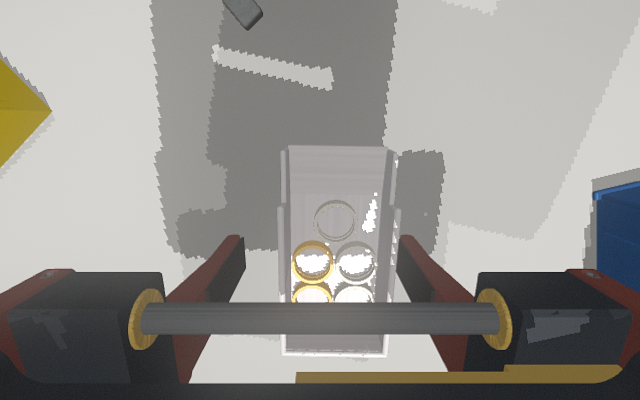

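The scoop sits about 20 px right of the jaw centre, which agrees with the 10 mm shift I worked out. I'll correct that, go down and close.

```bash
python3 -m handwheel '[[[0,0,0],[10,-1,0],1],[[0,0,0],[0,0,0],1],[[0,0,0],[0,0,10],1],[[0,0,0],[0,0,9],1],[[0,0,0],[0,0,0],1],[[0,0,0],[0,0,0],0.5],[[0,0,0],[0,0,0],0.5],[[0,0,0],[0,0,0],0.5],[[0,0,0],[0,0,0],0.5],[[0,0,0],[0,0,0],0.5]]'
python3 - <<'E'
from h import *
o,R=st()
p=cam("wrist"); save(p,"w4.png"); print(R.T@(np.array([446,-223,11])-o["ee_pos"]))
E
```

```text
t: 6.07
ee_pos: [448.6, -222.7, 12.7]
orientation: [2.499, 1.89, -0.003]
ft_force: [0.0, 0.9, -1.3]
width: 61.8
t 6.0667 pos [ 448.6 -222.7   12.7] F [ 0.   0.9 -1.3] w 61.77153199509688
[[ 0.272  0.962  0.004]
 [ 0.962 -0.272 -0.008]
 [-0.007  0.006 -1.   ]]
[-0.97522195 -2.42715723  1.64744724]
```

View pics/w4.png

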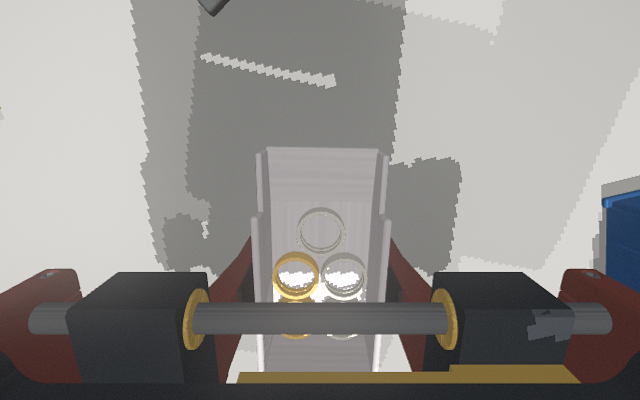

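The gripper has closed to 61.8 mm across the scoop. Lifting it.

```bash
python3 -m handwheel '[[[0,0,0],[0,0,-8],0.4],[[0,0,0],[0,0,-16],0.4],[[0,0,0],[0,0,-24],0.4],[[0,0,0],[0,0,-26],0.4],[[0,0,0],[0,0,-24],0.4],[[0,0,0],[0,0,-14],0.4],[[0,0,0],[8,2,-8],0.4],[[0,0,0],[16,4,0],0.4],[[0,0,0],[24,6,0],0.4],[[0,0,0],[28,7,0],0.4]]'
python3 - <<'E'
from h import *
o,R=st()
p=cam("wrist"); save(p,"w5.png"); print(R.T@(np.array([566,-8,125])-o["ee_pos"])); find(p,["box_rim"])
E
```

```text
t: 6.95
ee_pos: [484.7, -153.1, 141.1]
orientation: [2.508, 1.882, -0.006]
ft_force: [0.1, -0.6, -1.4]
width: 61.8
t 6.95 pos [ 484.7 -153.1  141.1] F [ 0.1 -0.6 -1.4] w 61.82813746542064
[[ 0.28   0.96   0.001]
 [ 0.96  -0.28  -0.007]
 [-0.006  0.002 -1.   ]]
[162.11902677  37.48184073  15.12205421]
spot_point box_rim 0.73 [ 663. -130.   -1.] [383. 334.]
spot_point box_rim 0.7 [516.   7.  55.] [518. 195.]
```

View pics/w5.png

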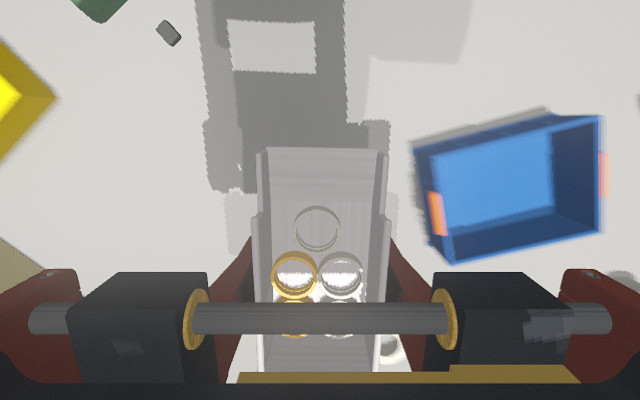

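The rings are riding in the scoop and the box is at about (515,7). I'll carry it over the box.

```bash
python3 -m handwheel '[[[0,0,0],[29,7,0],0.4],[[0,0,0],[30,7,0],0.4],[[0,0,0],[30,7,0],0.4],[[0,0,0],[28,7,0],0.4],[[0,0,0],[22,5,4],0.4],[[0,0,0],[14,3,6],0.4],[[0,0,0],[6,2,4],0.4],[[0,0,0],[2,0,0],0.4],[[0,0,0],[0,0,0],0.4],[[0,0,0],[0,0,0],0.4]]'
python3 - <<'E'
from h import *
o,R=st()
p=cam("wrist"); save(p,"w6.png"); print(R.T@(np.array([566,-8,125])-o["ee_pos"])); find(p,["box_rim"])
E
```

```text
t: 7.88
ee_pos: [565.7, 1.0, 123.3]
orientation: [2.506, 1.893, -0.014]
ft_force: [-0.5, 0.2, -1.3]
width: 62.0
t 7.8833 pos [565.7   1.  123.3] F [-0.5  0.2 -1.3] w 61.99259393918631
[[ 0.273  0.962 -0.007]
 [ 0.962 -0.273 -0.006]
 [-0.008 -0.005 -1.   ]]
[-8.58869936  2.7273464  -1.6816106 ]
spot_point box_rim 0.85 [517.   4.  55.] [305. 159.]
```

View pics/w6.png

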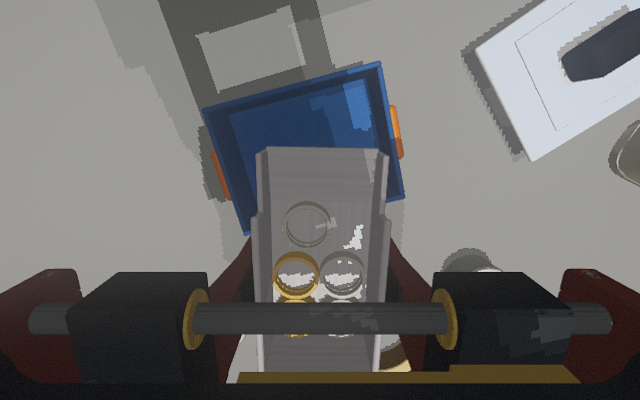

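```bash
python3 -m handwheel '[[[-0.08,0,0],[-3,0,0],0.4],[[-0.1,0,0],[-4,0,0],0.4],[[-0.1,0,0],[0,0,0],0.4],[[-0.1,0,0],[0,0,0],0.4],[[-0.05,0,0],[0,0,0],0.4],[[0,0,0],[0,0,0],0.4],[[0,0,0],[0,0,0],0.4],[[0,0,0],[0,0,0],0.4],[[0,0,0],[0,0,0],0.4],[[0,0,0],[0,0,0],0.4]]'
python3 - <<'E'
from h import *
o,R=st()
lip=np.array(o["ee_pos"])+R@np.array([-1,-61,1.7]);print("lip",lip,"tilt",np.degrees(np.arcsin(R[2,1])))
p=cam("wrist"); save(p,"w7.png"); p=cam("side"); save(p,"s7.png",(220,120,460,300),3)
E
```

```text
t: 8.82
ee_pos: [564.7, -13.5, 127.6]
orientation: [2.215, 1.657, 0.363]
ft_force: [0.6, -0.5, -2.5]
width: 62.2
t 8.8167 pos [564.7 -13.5 127.6] F [ 0.6 -0.5 -2.5] w 62.17768597489844
[[ 0.283  0.869  0.405]
 [ 0.959 -0.255 -0.124]
 [-0.004  0.424 -0.906]]
lip [512.12396065   0.91197228 100.25543613] tilt 25.064656640180026
```

View pics/w7.png

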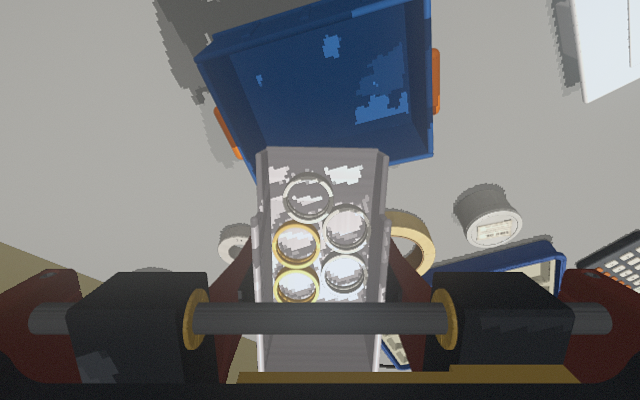

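View pics/s7.png

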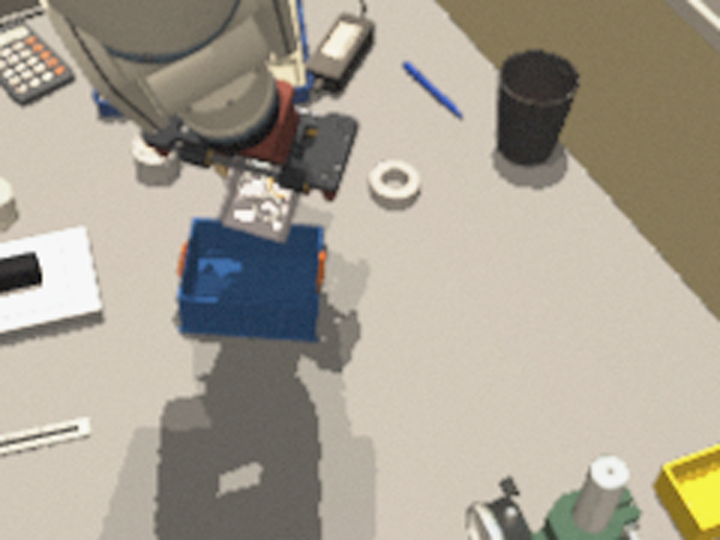

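The rings have crept a little and the lip is over the box. I'll tip further.

```bash
python3 -m handwheel '[[[-0.05,0,0],[3,-3,7],0.4],[[-0.06,0,0],[2,0,0],0.4],[[-0.06,0,0],[0,0,0],0.4],[[-0.06,0,0],[0,0,0],0.4],[[-0.06,0,0],[0,0,0],0.4],[[-0.06,0,0],[0,0,0],0.4],[[-0.06,0,0],[0,0,0],0.4],[[-0.06,0,0],[0,0,0],0.4],[[0,0,0],[0,0,0],0.4],[[0,0,0],[0,0,0],0.4]]'
python3 - <<'E'
from h import *
o,R=st()
lip=np.array(o["ee_pos"])+R@np.array([-1,-61,1.7]);print("lip",lip,"tilt",np.degrees(np.arcsin(R[2,1])))
p=cam("wrist"); save(p,"w8.png")
E
```

```text
t: 9.75
ee_pos: [593.8, -9.2, 201.2]
orientation: [2.032, 1.502, 0.505]
ft_force: [-0.1, 0.1, -2.6]
width: 62.0
t 9.75 pos [593.8  -9.2 201.2] F [-0.1  0.1 -2.6] w 62.04540274040486
[[ 0.302  0.743  0.597]
 [ 0.953 -0.218 -0.211]
 [-0.027  0.632 -0.774]]
lip [549.20030829   2.79005643 161.36417436] tilt 39.228566664717235
```

View pics/w8.png

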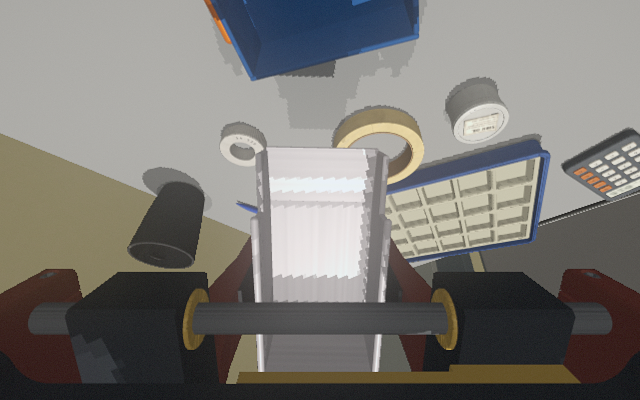

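The TCP drifted up and out, probably because it hit a joint limit. The scoop is already empty, so I need to see where the rings went.

Run:
```python
from h import *
print(np.round(ctrl.get_obs()["qpos"],2))
p=cam("side"); save(p,"s9.png",(220,120,460,300),3.3); p=cam("top"); save(p,"t9.png",(240,140,380,240),5.5)
```

```text
[ 0.1   0.29  2.14 -1.31  0.28  0.04]
```

View pics/s9.png

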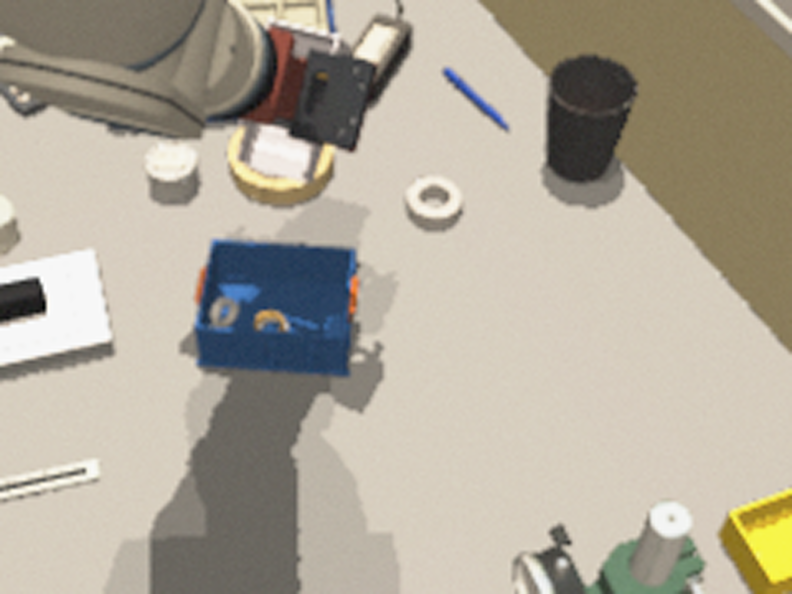

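View pics/t9.png

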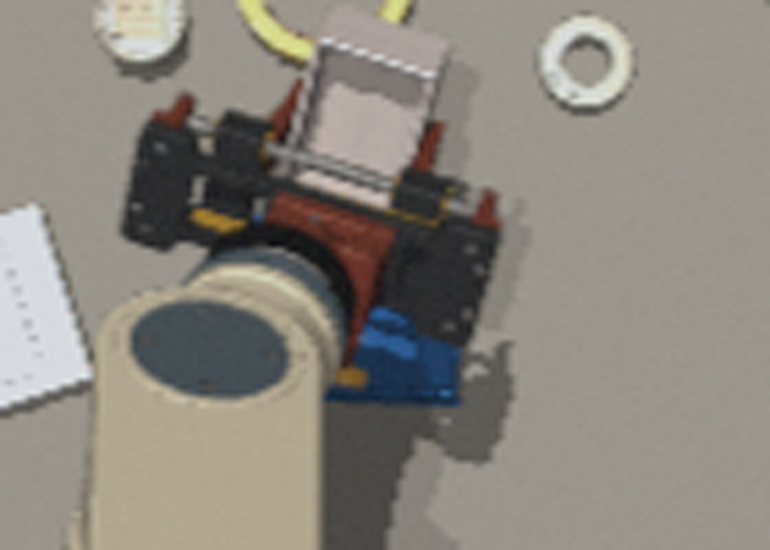

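At least two rings are in the box, and none are visible on the desk so far. Joint 4 reached its -1.31 limit, close to the wrist singularity. I'll level the scoop again.

```bash
python3 -m handwheel '[[[0.08,0,0],[0,0,0],0.4],[[0.08,0,0],[0,0,0],0.4],[[0.08,0,0],[0,0,0],0.4],[[0.08,0,0],[0,0,0],0.4],[[0.08,0,0],[0,0,0],0.4],[[0.08,0,0],[0,0,0],0.4],[[0.08,0,0],[0,0,0],0.4],[[0.06,0,0],[0,0,0],0.4],[[0,0,0],[0,0,0],0.4],[[0,0,0],[0,0,0],0.4]]'
python3 - <<'E'
from h import *
o,R=st();print(np.round(o["qpos"],2))
p=cam("wrist"); save(p,"w10.png"); p=cam("side"); save(p,"s10.png",(220,120,460,300),3.3)
E
```

```text
t: 10.73
ee_pos: [588.4, -17.0, 191.5]
orientation: [2.401, 1.744, 0.103]
ft_force: [0.6, 1.2, -2.5]
width: 62.1
t 10.7333 pos [588.4 -17.  191.5] F [ 0.6  1.2 -2.5] w 62.058256584055044
[[ 0.313  0.937  0.157]
 [ 0.949 -0.3   -0.099]
 [-0.045  0.179 -0.983]]
[ 0.    0.36  1.85 -0.14  0.78 -1.16]
```

View pics/w10.png

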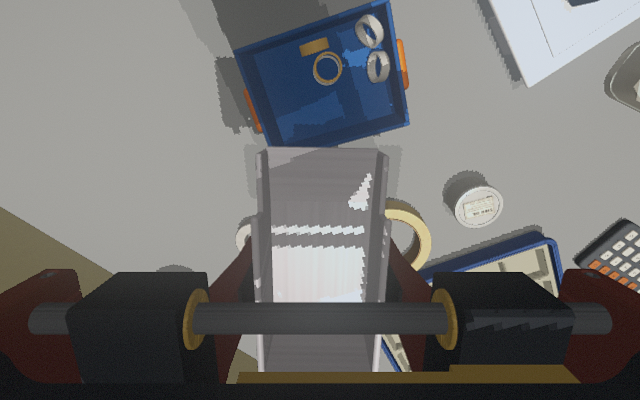

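The box holds one gold ring flat at (327,68), one gold on edge at (315,45) and two silver at (370,30) and (377,67). The fifth, a silver one, isn't visible yet. I'll level out, back away and look into the box.

```bash
python3 -m handwheel '[[[0.09,0.02,0],[0,0,0],0.4],[[0.09,0.025,0],[0,0,0],0.4],[[0,0,0],[-20,0,0],0.4],[[0,0,0],[-34,0,0],0.4],[[0,0,0],[-36,0,0],0.4],[[0,0,0],[-20,0,0],0.4],[[0,0,0],[-5,0,0],0.4],[[0,0,0],[0,0,0],0.4],[[0,0,0],[0,0,0],0.4],[[0,0,0],[0,0,0],0.4]]'
python3 - <<'E'
from h import *
o,R=st();print(np.round(o["qpos"],2))
p=cam("wrist"); save(p,"w11.png"); 
t=cam("top"); save(t,"t11.png",(240,140,400,240),5)
E
```

```text
t: 11.67
ee_pos: [543.1, -126.2, 186.5]
orientation: [-2.533, -1.852, 0.015]
ft_force: [-0.3, 0.5, -0.3]
width: 62.2
t 11.6667 pos [ 543.1 -126.2  186.5] F [-0.3  0.5 -0.3] w 62.164988105411936
[[ 0.303  0.953 -0.009]
 [ 0.953 -0.303 -0.003]
 [-0.006 -0.008 -1.   ]]
[-0.25  0.39  1.81 -0.01  0.96 -1.51]
```

View pics/w11.png

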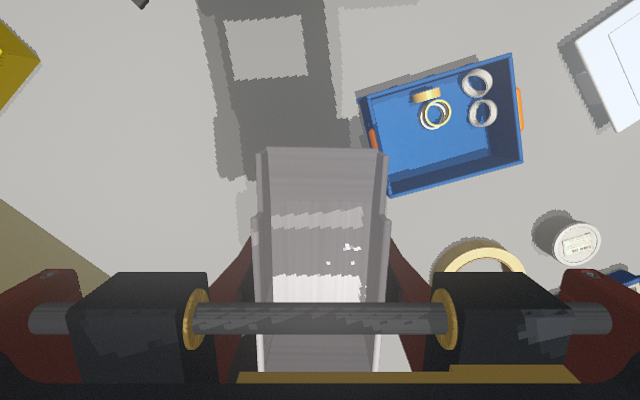

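View pics/t11.png

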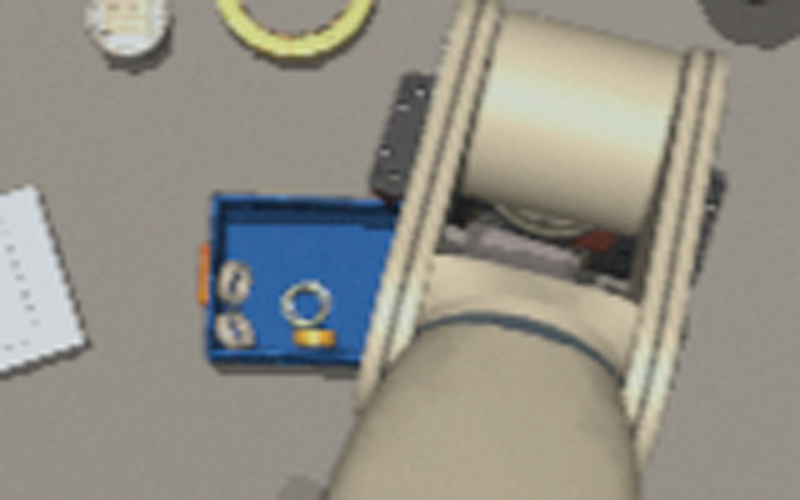

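Run:
```python
from h import *
p=cam("wrist"); save(p,"w11c.png",(350,45,530,205),4.3)
find(p,["ring1_mid","box_rim"]); 
for n in ["ring1_mid","ring2_mid"]:
  for r in ctrl.look_for(p,n): X=w(p,r["position"]); print(n,r["score"],X.round(),proj(p,X).round())
```

```text
spot_point ring1_mid 0.94 [515.  61.  15.] [485. 112.]
spot_point ring1_mid 0.25 [502.  12.  16.] [435. 115.]
spot_point box_rim 0.85 [515.   4.  57.] [447. 130.]
spot_point box_rim 0.54 [ 541. -124.  189.] [321. 255.]
ring1_mid 0.86 [516.  57.  24.] [[485. 114.]]
ring2_mid 0.86 [503.  12.  24.] [[438. 115.]]
```

View pics/w11c.png

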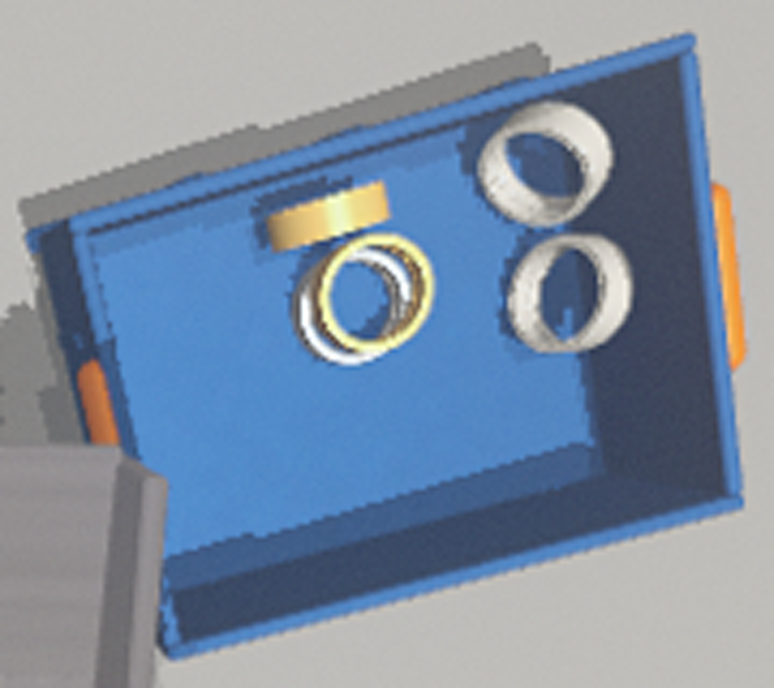

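All five rings are in the box: one gold on edge, one gold lying on a silver, and two silvers leaning against a wall. All of them sit well below the reach of the lid's feet. Now I'll return the scoop to its spot.

```bash
python3 -m handwheel '[[[0,0,0],[-15,-8,5],0.4],[[0,0,0],[-28,-14,15],0.4],[[0,0,0],[-30,-15,20],0.4],[[0,0,0],[-28,-14,25],0.4],[[0,0,0],[-15,-7,25],0.4],[[0,0,0],[-4,-2,20],0.4],[[0,0,0],[0,0,12],0.4],[[0,0,0],[0,0,5],0.4],[[0,0,0],[0,0,0],0.4],[[0,0,0],[0,0,0],0.4]]'
python3 - <<'E'
from h import *
o,R=st(); print(R.T@(np.array([447,-224,13])-o["ee_pos"]))
E
```

```text
t: 12.85
ee_pos: [451.4, -226.5, 58.5]
orientation: [2.528, 1.858, -0.004]
ft_force: [0.3, -0.7, -1.1]
width: 62.3
t 12.85 pos [ 451.4 -226.5   58.5] F [ 0.3 -0.7 -1.1] w 62.252352586314224
[[ 0.299  0.954  0.001]
 [ 0.954 -0.299 -0.005]
 [-0.005  0.003 -1.   ]]
[ 1.26591657 -5.05113185 45.49642227]
```

```bash
python3 -m handwheel '[[[0,0,0],[0,0,15],0.4],[[0,0,0],[0,0,14],0.4],[[0,0,0],[0,0,8],0.4],[[0,0,0],[0,0,3],0.4],[[0,0,0],[0,0,3],0.4],[[0,0,0],[0,0,2],0.4],[[0,0,0],[0,0,1],0.4],[[0,0,0],[0,0,0],0.4],[[0,0,0],[0,0,0],0.4],[[0,0,0],[0,0,0],0.4]]'
python3 - <<'E'
from h import *
o,R=st()
p=cam("wrist"); save(p,"w12.png")
E
```

```text
t: 13.68
ee_pos: [459.0, -227.8, 17.6]
orientation: [2.514, 1.856, 0.006]
ft_force: [0.0, 0.8, -1.1]
width: 62.4
t 13.6833 pos [ 459.  -227.8   17.6] F [ 0.   0.8 -1.1] w 62.43083287638174
[[ 0.295  0.956  0.013]
 [ 0.956 -0.294 -0.012]
 [-0.007  0.016 -1.   ]]
```

View pics/w12.png

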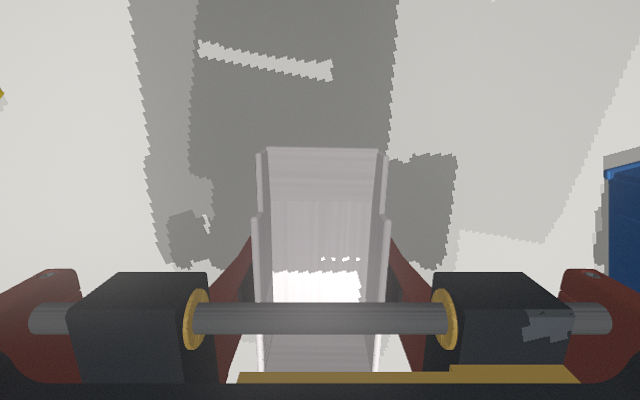

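```bash
python3 -m handwheel '[[[0.016,-0.007,0],[0,0,2],0.4],[[0,0,0],[0,0,2],0.4],[[0,0,0],[0,0,1],0.4],[[0,0,0],[0,0,1],0.4],[[0,0,0],[0,0,0],0.4],[[0,0,0],[0,0,0],0.4],[[0,0,0],[0,0,0],0.4],[[0,0,0],[0,0,0],0.4],[[0,0,0],[0,0,0],0.4],[[0,0,0],[0,0,0],0.4]]'
python3 - <<'E'
from h import *
o,R=st()
E
```

```text
t: 14.57
ee_pos: [459.5, -228.5, 12.9]
orientation: [2.522, 1.859, -0.02]
ft_force: [-0.6, 0.2, 2.1]
width: 62.1
t 14.5667 pos [ 459.5 -228.5   12.9] F [-0.6  0.2  2.1] w 62.071316386279236
[[ 0.296  0.955 -0.005]
 [ 0.955 -0.296 -0.014]
 [-0.015 -0.001 -1.   ]]
```

The scoop is resting on the desk: z is the same as at the pick, and the force went from -1.1 to +2.1 N. I'll open and go straight up.

```bash
python3 -m handwheel '[[[0,0,0],[0,0,0],1],[[0,0,0],[0,0,0],1],[[0,0,0],[0,0,0],1],[[0,0,0],[0,0,-3],1],[[0,0,0],[0,0,-15],1],[[0,0,0],[0,0,-35],1],[[0,0,0],[0,0,-40],1],[[0,0,0],[0,0,-40],1],[[0,0,0],[0,0,-40],1],[[0,0,0],[0,0,-10],1]]'
python3 - <<'E'
from h import *
o,R=st()
p=cam("wrist"); save(p,"w13.png")
t=cam("top"); find(t,["lid_handle","lid_seat","box_rim"]); t=cam("side"); find(t,["lid_handle","lid_seat","box_rim"])
E
```

```text
t: 15.4
ee_pos: [457.9, -224.3, 199.9]
orientation: [-2.527, -1.863, 0.027]
ft_force: [0.9, -0.8, -0.1]
width: 87.6
t 15.4 pos [ 457.9 -224.3  199.9] F [ 0.9 -0.8 -0.1] w 87.59509480041444
[[ 0.296  0.955 -0.015]
 [ 0.955 -0.296 -0.009]
 [-0.013 -0.011 -1.   ]]
spot_point lid_handle 0.94 [502. 243.  34.] [227. 199.]
spot_point lid_seat 0.76 [502. 241.  15.] [228. 199.]
spot_point box_rim 0.74 [512.  10.  55.] [301. 196.]
spot_point lid_seat 0.36 [ 400. -207.   12.] [377. 252.]
spot_point box_rim 0.7 [514.   0.  53.] [304. 207.]
```

View pics/w13.png

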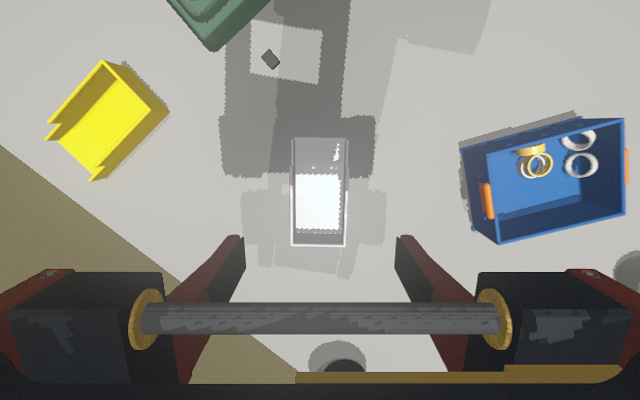

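The scoop stands upright and empty at (319,190), and the rings are in the box. On to the lid, turning the tool as I go.

```bash
python3 -m handwheel '[[[0,0,0.115],[29,-9,0],1],[[0,0,0.115],[27,-12,0],1],[[0,0,0.115],[26,-15,0],1],[[0,0,0.115],[24,-18,0],1],[[0,0,0.115],[22,-21,0],1],[[0,0,0.115],[19,-23,0],1],[[0,0,0.115],[16,-25,0],1],[[0,0,0.115],[14,-27,0],1],[[0,0,0],[12,-30,0],1],[[0,0,0],[12,-30,0],1]]'
python3 - <<'E'
from h import *
o,R=st(); print(R.T@(np.array([485,215,185])-o["ee_pos"]))
E
```

```text
t: 16.68
ee_pos: [458.5, 87.1, 181.8]
orientation: [-3.102, -0.473, 0.064]
ft_force: [0.4, 0.2, -0.1]
width: 87.8
t 16.6833 pos [458.5  87.1 181.8] F [ 0.4  0.2 -0.1] w 87.76020119765187
[[ 0.954  0.298 -0.041]
 [ 0.298 -0.955 -0.003]
 [-0.04  -0.009 -0.999]]
[  63.19047701 -114.27098324   -4.74057084]
```

```bash
python3 -m handwheel '[[[-0.009,0.04,0],[14,-25,0],1],[[0,0,0],[20,-32,-3],1],[[0,0,-0.03],[20,-32,-3],1],[[0,0,0],[16,-25,0],1],[[0,0,0],[8,-10,0],1],[[0,0,0],[0,0,0],1],[[0,0,0],[0,0,0],1],[[0,0,0],[0,0,0],1],[[0,0,0],[0,0,0],1],[[0,0,0],[0,0,0],1]]'
python3 - <<'E'
from h import *
o,R=st(); 
p=cam("wrist"); save(p,"w14.png"); find(p,["lid_handle","lid_seat"])
E
```

```text
t: 17.52
ee_pos: [490.5, 236.6, 178.9]
orientation: [3.094, 0.527, -0.021]
ft_force: [0.5, -0.3, -0.3]
width: 87.8
t 17.5167 pos [490.5 236.6 178.9] F [ 0.5 -0.3 -0.3] w 87.78186036652406
[[ 0.944  0.331 -0.012]
 [ 0.331 -0.944 -0.005]
 [-0.014  0.001 -1.   ]]
spot_point lid_handle 0.87 [495. 238.  35.] [326. 196.]
spot_point lid_seat 0.69 [502. 243.  20.] [334. 191.]
spot_point lid_seat 0.52 [518.   5.  -2.] [283. 354.]
```

View pics/w14.png

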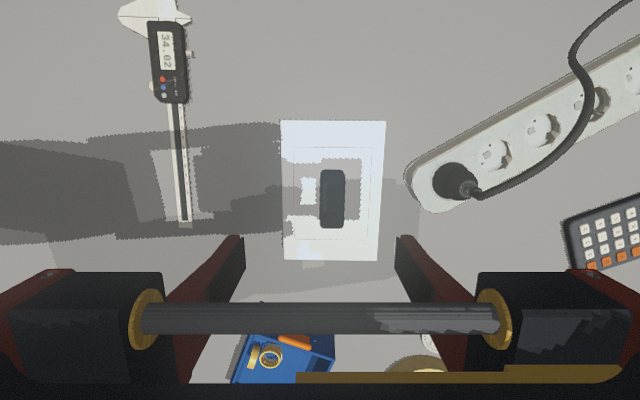

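The lid plate's corners are at (281,122), (386,121), (378,261) and (284,259), with the handle centred at about (332,198).

Run:
```python
from h import *
o,R=st(); 
p=cam("wrist"); save(p,"w14c.png",(270,110,400,270),4)
P=[ray(p,u,23) for u in((281,121.5),(386,121),(378,261),(284,259.5))]
for x in P: print(x.round(1))
a,b,c,d=P
print("len",[round(np.linalg.norm(x),1) for x in(b-a,c-b,d-c,a-d)],"ctr",sum(P)/4)
ya=[np.arctan2(v[1],v[0]) for v in (b-a,c-d)]+[np.arctan2(v[1],v[0])+np.pi/2 for v in(c-b,d-a)]
print("yaw",ya,"tool",np.arctan2(R[1,0],R[0,0]))
# handle top z=53
for u in((320,173),(342,173),(344,226),(323,228)): print(ray(p,u,53).round(1))
```

```text
t 17.6667 pos [490.9 237.1 179.2] F [-0.5  1.2 -0.7] w 87.73933835446614
[[ 0.943  0.331 -0.012]
 [ 0.331 -0.944 -0.005]
 [-0.013  0.001 -1.   ]]
[428.9 292.9  23. ]
[526.9 327.8  23. ]
[577.4 184.5  23. ]
[476.9 150.6  23. ]
len [np.float64(104.0), np.float64(151.9), np.float64(106.0), np.float64(150.2)] ctr [502.53876456 238.96333619  23.        ]
yaw [np.float64(0.34243117148567487), np.float64(0.32599808278531467), np.float64(0.3385653995339011), np.float64(0.3252411517235463)] tool 0.3375596902625406
[481.2 262.1  53. ]
[500.6 269.   53. ]
[520.9 220.3  53. ]
[502.1 211.4  53. ]
```

View pics/w14c.png

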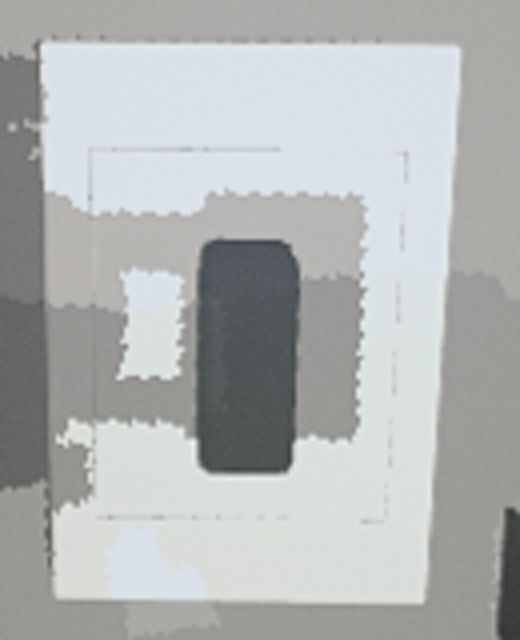

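The lid centre is (502.5, 239) with yaw 0.333, and its measured size is 105x151 mm against the stated 106x153. I'll go down to the handle.

```bash
python3 -m handwheel '[[[0.001,0.013,0.004],[10,1,10],1],[[0,0,0],[3,1,25],1],[[0,0,0],[0,0,30],1],[[0,0,0],[0,0,25],1],[[0,0,0],[0,0,15],1],[[0,0,0],[0,0,5],1],[[0,0,0],[0,0,0],1],[[0,0,0],[0,0,0],1],[[0,0,0],[0,0,0],1],[[0,0,0],[0,0,0],1]]'
python3 - <<'E'
from h import *
o,R=st(); print(R.T@(np.array([502,239.5,34])-o["ee_pos"]))
p=cam("wrist"); save(p,"w15.png")
E
```

```text
t: 18.55
ee_pos: [509.3, 239.4, 70.7]
orientation: [-3.096, -0.516, -0.019]
ft_force: [-0.1, -0.3, 0.7]
width: 88.1
t 18.55 pos [509.3 239.4  70.7] F [-0.1 -0.3  0.7] w 88.10231460843916
[[ 0.946  0.324  0.011]
 [ 0.324 -0.946  0.005]
 [ 0.012 -0.001 -1.   ]]
[-7.31462436 -2.40715452 36.62691681]
```

View pics/w15.png

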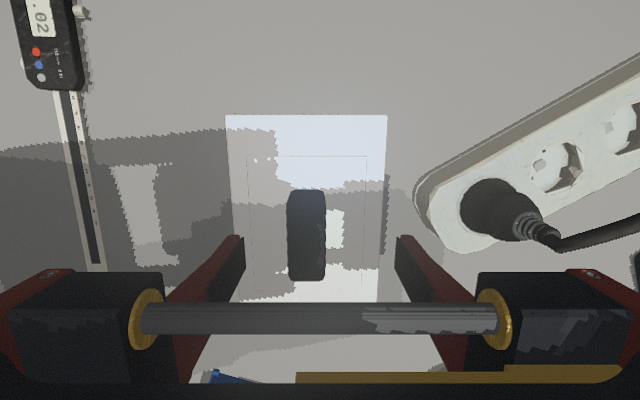

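```bash
python3 -m handwheel '[[[0,-0.01,-0.005],[-7,-2,10],1],[[0,0,0],[0,0,12],1],[[0,0,0],[0,0,8],1],[[0,0,0],[0,0,4],1],[[0,0,0],[0,0,0],1],[[0,0,0],[0,0,0],1],[[0,0,0],[0,0,0],1],[[0,0,0],[0,0,0],1],[[0,0,0],[0,0,0],1],[[0,0,0],[0,0,0],1]]'
python3 - <<'E'
from h import *
o,R=st(); print(R.T@(np.array([502,239.5,34])-o["ee_pos"]))
p=cam("wrist"); save(p,"w16.png")
E
```

```text
t: 19.43
ee_pos: [502.6, 239.9, 34.9]
orientation: [-3.095, -0.525, -0.007]
ft_force: [0.2, -0.3, 0.7]
width: 87.7
t 19.4333 pos [502.6 239.9  34.9] F [ 0.2 -0.3  0.7] w 87.72759297896788
[[ 0.944  0.33   0.004]
 [ 0.33  -0.944  0.003]
 [ 0.005 -0.002 -1.   ]]
[-0.74846024  0.16119654  0.86716735]
```

View pics/w16.png

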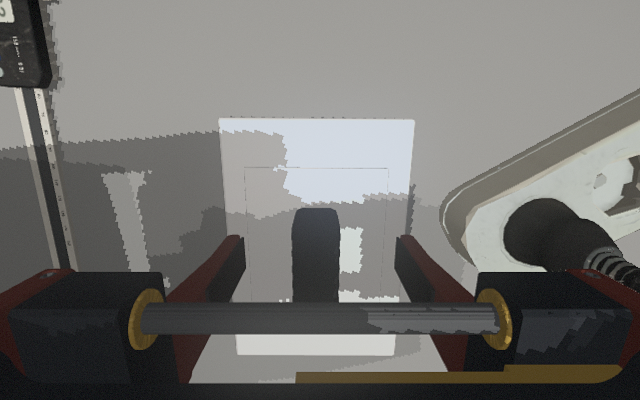

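The handle is centred between the jaws. Closing.

```bash
python3 -m handwheel '[[[0,0,0],[-0.7,0,0],0],[[0,0,0],[0,0,0],0],[[0,0,0],[0,0,0],0],[[0,0,0],[0,0,0],0],[[0,0,0],[0,0,0],0],[[0,0,0],[0,0,0],0],[[0,0,0],[0,0,0],0],[[0,0,0],[0,0,0],0],[[0,0,0],[0,0,0],0],[[0,0,0],[0,0,0],0]]'
python3 - <<'E'
from h import *
o,R=st()
p=cam("wrist"); save(p,"w17.png")
a,b,c,d=[ray(p,u,23) for u in((220,119),(415,120),(392,354),(237,354))]
print(a,b,c,d,(a+b+c+d)/4)
E
```

```text
t: 20.32
ee_pos: [502.2, 239.7, 35.6]
orientation: [-3.095, -0.525, -0.009]
ft_force: [-1.8, -0.3, 0.6]
width: 24.6
t 20.3167 pos [502.2 239.7  35.6] F [-1.8 -0.3  0.6] w 24.59441604548817
[[ 0.944  0.33   0.005]
 [ 0.33  -0.944  0.003]
 [ 0.006 -0.002 -1.   ]]
[427.86654655 293.45700161  23.        ] [525.94371892 327.19555353  23.        ] [573.25986448 184.27772259  23.        ] [475.44527701 150.78007804  23.        ] [500.62885174 238.92758894  23.        ]
```

View pics/w17.png

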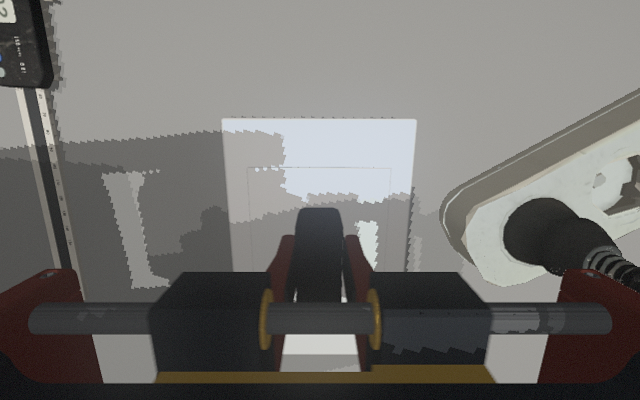

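The jaws closed at 24.6 mm on the handle, with the lid square to the tool. I'll lift and turn it towards the box's yaw.

```bash
python3 -m handwheel '[[[0,0,0],[0,0,-8],0],[[0,0,0],[0,0,-20],0],[[0,0,0],[0,0,-30],0],[[0,0,0],[0,0,-35],0],[[0,0,0],[0,0,-35],0],[[0,0,0.1],[15,15,-25],0],[[0,0,0.1],[16,22,-10],0],[[0,0,0.1],[15,26,0],0],[[0,0,0.08],[14,28,0],0],[[0,0,0],[14,30,0],0]]'
python3 - <<'E'
from h import *
o,R=st();print(R.T@(np.array([650,10,215])-o["ee_pos"]))
E
```

```text
t: 21.2
ee_pos: [585.9, 130.9, 210.4]
orientation: [-3.138, 0.084, -0.006]
ft_force: [-0.3, 0.3, -1.5]
width: 23.8
t 21.2 pos [585.9 130.9 210.4] F [-0.3  0.3 -1.5] w 23.81917318774575
[[ 0.999 -0.053  0.004]
 [-0.053 -0.999  0.002]
 [ 0.004 -0.002 -1.   ]]
[ 70.47180876 117.31502206  -4.61793686]
```

```bash
python3 -m handwheel '[[[0,0,0],[16,28,0],0],[[0,0,0],[18,30,-4],0],[[0,0,0],[16,26,0],0],[[0,0,0],[8,14,0],0],[[0,0,0],[2,5,0],0],[[0,0,0],[0,0,0],0],[[0,0,0],[0,0,0],0],[[0,0,0],[0,0,0],0],[[0,0,0],[0,0,0],0],[[0,0,0],[0,0,0],0]]'
python3 - <<'E'
from h import *
o,R=st()
p=cam("wrist"); save(p,"w18.png"); find(p,["box_rim","lid_seat"])
import pickle; pickle.dump(p,open("p18.pkl","wb"))
E
```

```text
t: 22.03
ee_pos: [640.8, 16.7, 217.6]
orientation: [-3.138, 0.09, -0.006]
ft_force: [-0.7, 0.7, -1.9]
width: 23.9
t 22.0333 pos [640.8  16.7 217.6] F [-0.7  0.7 -1.9] w 23.868442605210898
[[ 0.998 -0.057  0.004]
 [-0.057 -0.998  0.002]
 [ 0.004 -0.002 -1.   ]]
spot_point box_rim 0.78 [517.   8.  56.] [206. 207.]
```

View pics/w18.png

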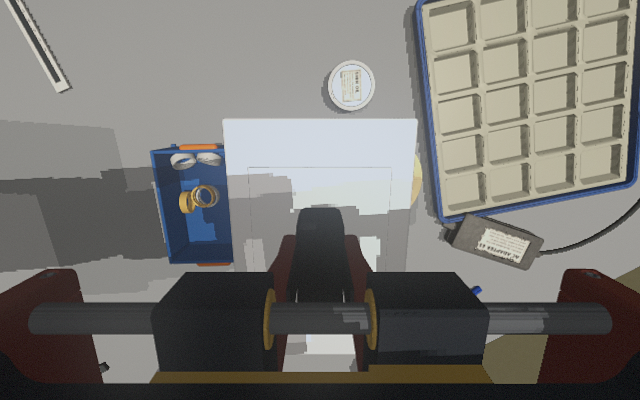

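The lid hides the right part of the box. I'll move 45 mm further out for a full view.

```bash
python3 -m handwheel '[[[0,0,0],[15,0,0],0],[[0,0,0],[20,0,0],0],[[0,0,0],[10,-5,0],0],[[0,0,0],[0,-5,0],0],[[0,0,0],[0,0,0],0],[[0,0,0],[0,0,0],0],[[0,0,0],[0,0,0],0],[[0,0,0],[0,0,0],0],[[0,0,0],[0,0,0],0],[[0,0,0],[0,0,0],0]]'
python3 - <<'E'
from h import *
o,R=st()
p=cam("wrist"); save(p,"w19.png",(70,120,260,290),4.2); save(p,"w19f.png");find(p,["box_rim","lid_seat"])
import pickle; pickle.dump(p,open("p19.pkl","wb"))
for n in("top","side"):
    p=cam(n); pickle.dump(p,open(n+"19.pkl","wb")); save(p,n+"19.png",(255,165,355,245),7)
E
```

```text
t: 23.02
ee_pos: [683.9, 27.5, 217.1]
orientation: [-3.139, 0.085, 0.001]
ft_force: [0.2, -0.7, -1.2]
width: 23.6
t 23.0167 pos [683.9  27.5 217.1] F [ 0.2 -0.7 -1.2] w 23.635230522060358
[[ 0.999 -0.054 -0.   ]
 [-0.054 -0.999  0.002]
 [-0.001 -0.002 -1.   ]]
spot_point box_rim 0.96 [516.   7.  57.] [168. 219.]
```

View pics/w19.png

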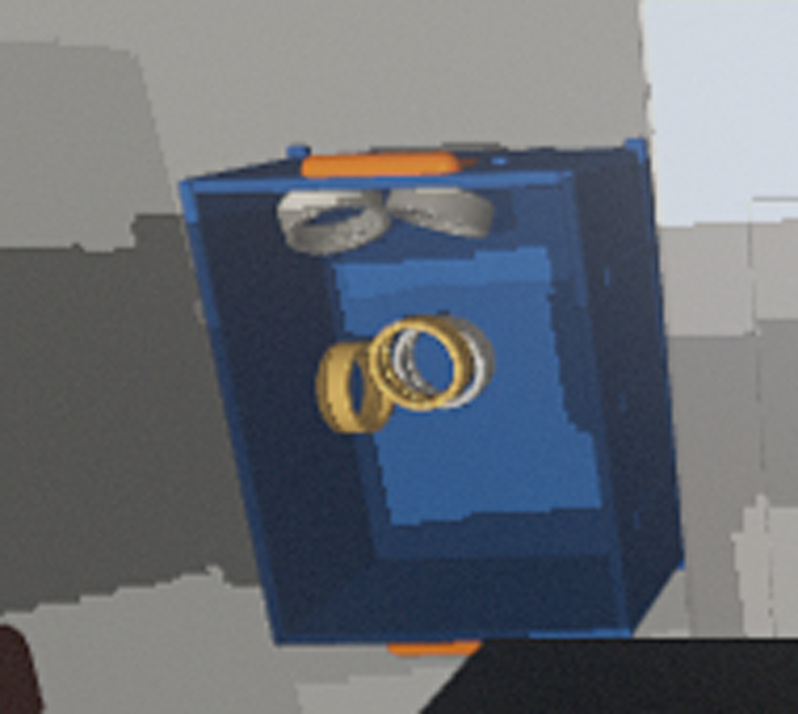

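View pics/top19.png

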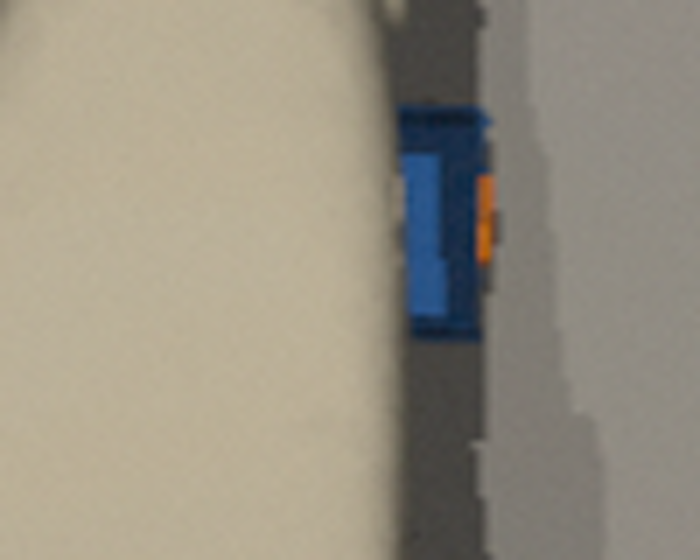

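View pics/side19.png

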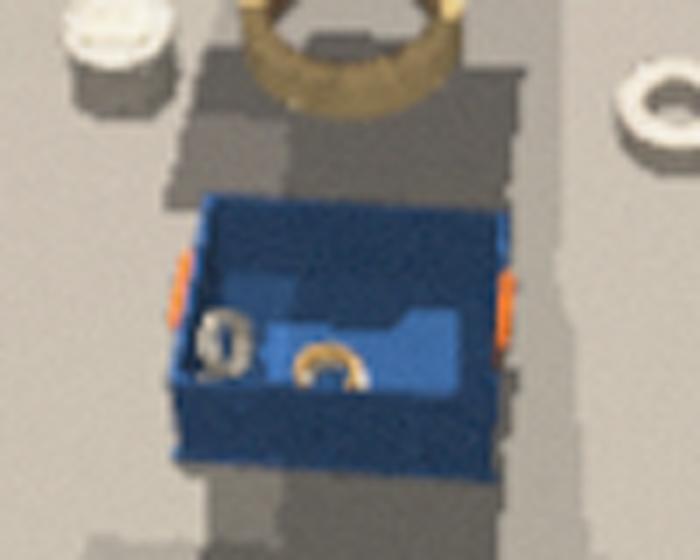

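```bash
cat > fit.py <<'E'
from h import *
import pickle
from scipy.optimize import least_squares
def fit(p,obj,uv):
    obj=np.array(obj,float);uv=np.array(uv,float)
    def X(q):
        c,s=np.cos(q[2]),np.sin(q[2]); return np.c_[q[0]+c*obj[:,0]-s*obj[:,1],q[1]+s*obj[:,0]+c*obj[:,1],obj[:,2]]
    r=least_squares(lambda q:(proj(p,X(q))-uv).ravel(),[515,7,-.05],loss="soft_l1")
    print("fit",r.x.round(4),"res",(proj(p,X(r.x))-uv).round(1).tolist()); return r.x
E
python3 - <<'E'
from fit import *
p=pickle.load(open("p19.pkl","rb"))
c=np.array([(182,182),(572,173),(630,638),(276,643),(640,140),(683,567)],float)
uv=(c+.5)/4.2-.5+[70,120]
obj=[(-50,65,55),(50,65,55),(50,-65,55),(-50,-65,55),(50,65,0),(50,-65,0)]
fit(p,obj,uv); fit(p,obj[:4],uv[:4])
for u in uv[:4]: print(ray(p,u,55).round(1))
s=pickle.load(open("side19.pkl","rb"))
c=np.array([(205,196),(508,210),(175,384),(497,395)],float); uv=(c+.5)/7-.5+[255,165]
fit(s,[(50,65,55),(50,-65,55),(-50,65,55),(-50,-65,55)],uv)
E
```

```text
fit [ 5.154021e+02  5.230600e+00 -3.210000e-02] res [[-2.0, -0.7], [0.4, -0.6], [0.4, 0.8], [-1.0, 1.4], [0.5, 1.6], [0.8, -2.2]]
fit [ 5.159689e+02  5.176800e+00 -3.230000e-02] res [[-1.5, -0.7], [0.9, -0.6], [0.9, 0.8], [-0.6, 1.4]]
[469.4  71.   55. ]
[567.  68.  55.]
[563.  -60.3  55. ]
[464.9 -56.5  55. ]
fit [5.144787e+02 1.652300e+00 1.400000e-03] res [[-0.2, -0.3], [0.3, -0.7], [-0.2, 0.2], [0.2, 0.6]]
```

```bash
python3 - <<'E'
from fit import *
from scipy.spatial.transform import Rotation as Rn
p=pickle.load(open("p19.pkl","rb"))
Rc=Rn.from_rotvec(np.ravel(p["rvec"])).as_matrix(); C=-Rc.T@np.ravel(p["tvec"])
o=ctrl.get_obs(); Rt=Rn.from_rotvec(o["orientation"]).as_matrix(); P=np.array(o["ee_pos"])
A=Rc@Rt; off=Rt.T@(C-P); print(off)
def mk(pos,R):
    u,_,v=np.linalg.svd(np.array(R)); R=u@v
    q=dict(p); Rq=A@R.T; Cq=np.array(pos)+R@off; q["rvec"]=Rn.from_matrix(Rq).as_rotvec(); q["tvec"]=-Rq@Cq; return q
q=mk([543.1,-126.2,186.5],[[.303,.953,-.009],[.953,-.303,-.003],[-.006,-.008,-1]])
c=np.array([(692,37),(742,500),(172,655),(74,218)],float); uv=(c+.5)/4.3-.5+[350,45]
fit(q,[(-50,65,55),(50,65,55),(50,-65,55),(-50,-65,55)],uv)
for u in uv: print(ray(q,u,55).round(1))
q=mk([457.9,-224.3,199.9],[[.296,.955,-.015],[.955,-.296,-.009],[-.013,-.011,-1]])
uv=[(622,119),(627,212),(499,243),(484,152)]
fit(q,[(-50,65,55),(50,65,55),(50,-65,55),(-50,-65,55)],uv)
E
python3 - <<'E'
import cv2; im=cv2.imread("pics/w13.png")[100:260,450:640]; cv2.imwrite("pics/w13c.png",cv2.resize(im,None,fx=4.2,fy=4.2,interpolation=cv2.INTER_CUBIC)[:600])
E
```

```text
[  -0.35111737  -74.76914741 -153.72412852]
fit [ 5.137316e+02  4.211900e+00 -2.650000e-02] res [[0.8, -2.8], [1.5, 1.5], [-0.7, 2.3], [-2.4, -0.3]]
[467.5  69.5  55. ]
[563.6  66.7  55. ]
[559.9 -60.9  55. ]
[463.  -57.4  55. ]
fit [ 5.122249e+02  5.276100e+00 -1.800000e-02] res [[1.4, -5.1], [-0.7, -0.1], [-1.1, 1.3], [0.4, 0.6]]
```

View pics/w13c.png

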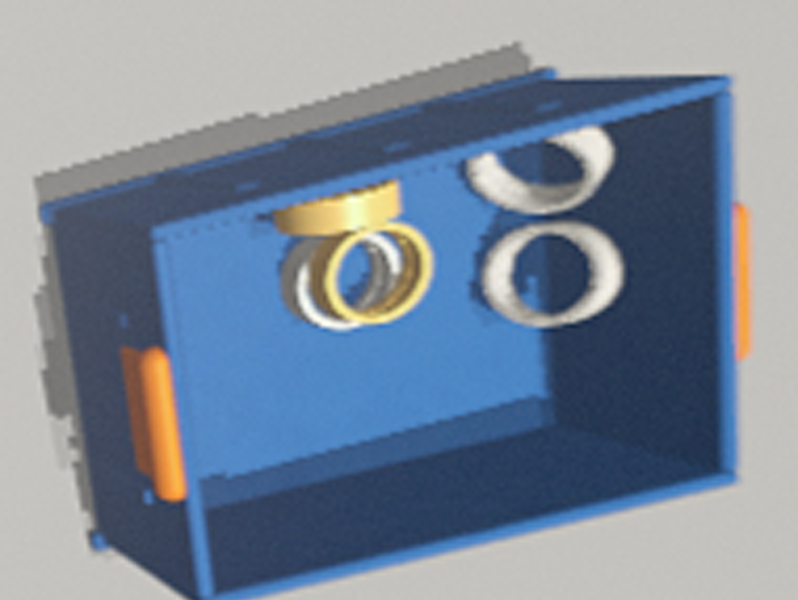

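Across two wrist views, and relative to the grasped lid, the box comes out at about (516, 6) for the TCP with yaw -0.03. I'll hover the lid over it.

```bash
python3 -m handwheel '[[[0,0,-0.024],[-15,2,0],0],[[0,0,0],[-30,5,10],0],[[0,0,0],[-36,5,20],0],[[0,0,0],[-36,5,25],0],[[0,0,0],[-28,5,20],0],[[0,0,0],[-14,2,15],0],[[0,0,0],[-4,0,5],0],[[0,0,0],[0,0,0],0],[[0,0,0],[0,0,0],0],[[0,0,0],[0,0,0],0]]'
python3 - <<'E'
from h import *
o,R=st(); print(np.arctan2(R[1,0],R[0,0]),R.T@(np.array([516,6.3,97])-o["ee_pos"]))
E
```

```text
t: 24.1
ee_pos: [520.0, 8.1, 121.6]
orientation: [-3.139, 0.047, -0.018]
ft_force: [0.1, 0.3, -2.1]
width: 24.0
t 24.1 pos [520.    8.1 121.6] F [ 0.1  0.3 -2.1] w 24.004886048463156
[[ 0.999 -0.03   0.011]
 [-0.03  -1.     0.002]
 [ 0.011 -0.003 -1.   ]]
-0.02969420274783624 [-4.17268291  2.01368578 24.56095598]
```

```bash
python3 -m handwheel '[[[-0.003,-0.01,0],[-4,2,6],0],[[0,0,0],[0,0,8],0],[[0,0,0],[0,0,5],0],[[0,0,0],[0,0,0],0],[[0,0,0],[0,0,0],0],[[0,0,0],[0,0,0],0],[[0,0,0],[0,0,0],0],[[0,0,0],[0,0,0],0],[[0,0,0],[0,0,0],0],[[0,0,0],[0,0,0],0]]'
python3 - <<'E'
from h import *
import pickle
o,R=st(); print(np.arctan2(R[1,0],R[0,0]),R.T@(np.array([516,6.3,97])-o["ee_pos"]))
p=cam("wrist"); save(p,"w21.png"); pickle.dump(p,open("p21.pkl","wb"))
s=cam("side"); save(s,"s21.png",(260,160,350,245),7); pickle.dump(s,open("s21.pkl","wb"))
E
```

```text
t: 24.93
ee_pos: [522.8, 6.4, 103.4]
orientation: [3.141, -0.046, 0.015]
ft_force: [0.6, 0.2, -2.0]
width: 23.5
t 24.9333 pos [522.8   6.4 103.4] F [ 0.6  0.2 -2. ] w 23.5269205664592
[[ 1.    -0.029  0.009]
 [-0.029 -1.    -0.001]
 [ 0.009  0.    -1.   ]]
-0.02913243161688341 [-6.81637384  0.31738527  6.35498505]
```

View pics/w21.png

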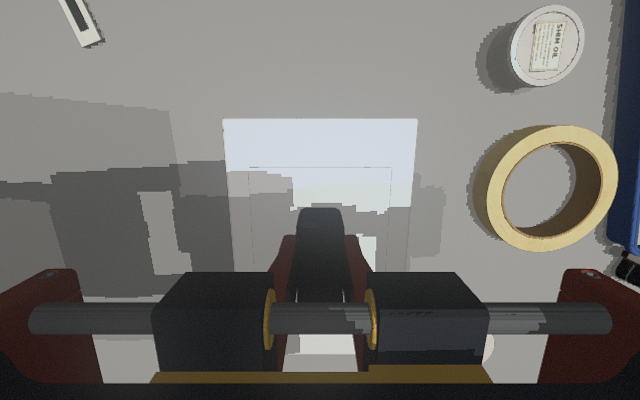

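View pics/s21.png

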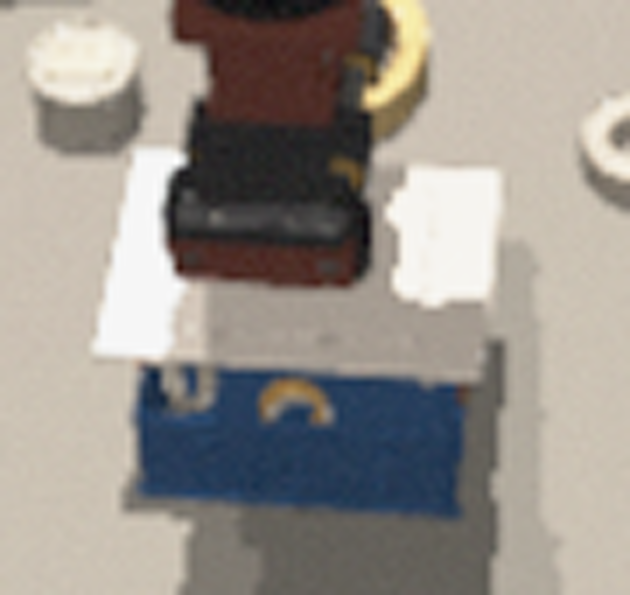

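Run:
```python
from h import *
import pickle
s=pickle.load(open("s21.pkl","rb"))
def rel(c): return (np.array(c,float)+.5)/7-.5+[260,160]
def crop(X): return ((proj(s,X)-[260,160]+.5)*7-.5).round(0).tolist()
R=np.array([[1,-.029,.009],[-.029,-1,-.001],[.009,0,-1]]); P=np.array([522.8,6.4,103.4])
for nm,z in(("under",17.6),("top",12.6)):
    print("lid",nm,crop([P+R@np.array([x,y+.8,z]) for x,y in((-53,-76.5),(-53,76.5),(53,76.5),(53,-76.5))]))
c,sn=np.cos(-.03),np.sin(-.03)
B=lambda x,y,z:(516+c*x-sn*y,5.5+sn*x+c*y,z)
print("box",crop([B(-50,65,0),B(-50,-65,0),B(-50,65,55),B(-50,-65,55)]))
```

```text
lid under [[90.0, 358.0], [479.0, 383.0], [498.0, 176.0], [133.0, 154.0]]
lid top [[89.0, 350.0], [479.0, 375.0], [499.0, 168.0], [132.0, 146.0]]
box [[139.0, 490.0], [450.0, 511.0], [126.0, 413.0], [449.0, 434.0]]
```

The views disagree by 2–3 mm on the box position. I'll overlay the model on the side view to settle it.

Run:
```python
from h import *
import pickle
def ov(pk,f,cr,s,pose,col,extra=None):
    p=pickle.load(open(pk,"rb")); im=p["pixels"][cr[1]:cr[3],cr[0]:cr[2]][:,:,::-1]
    im=cv2.resize(im,None,fx=s,fy=s,interpolation=cv2.INTER_NEAREST).copy()
    x,y,a=pose;c,sn=np.cos(a),np.sin(a)
    for hx,hy,z in((50,65,55),(46,61,55),(50,65,0)):
        X=[(x+c*i*hx-sn*j*hy,y+sn*i*hx+c*j*hy,z) for i,j in((-1,-1),(1,-1),(1,1),(-1,1))]
        q=((proj(p,X)-[cr[0],cr[1]]+.5)*s).astype(int)
        cv2.polylines(im,[q.reshape(-1,1,2)],True,col,1)
    return im
cr=(270,180,340,240)
a=ov("side19.pkl","",cr,5.7,(515.5,5.5,-.032),(0,255,255)); b=ov("side19.pkl","",cr,5.7,(514.5,2.5,-.03),(0,255,255))
cv2.imwrite("pics/ovs.png",np.hstack([a,b]))
cr=(100,150,240,285)
a=ov("p19.pkl","",cr,2.85,(515.5,5.5,-.032),(0,255,255)); b=ov("p19.pkl","",cr,2.85,(514.5,2.5,-.03),(0,255,255))
cv2.imwrite("pics/ovw.png",np.hstack([a,b]))
```

```text
(no output)
```

View pics/ovs.png

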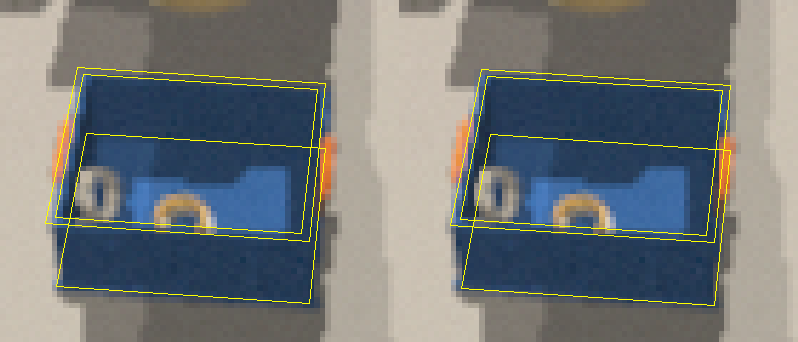

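View pics/ovw.png

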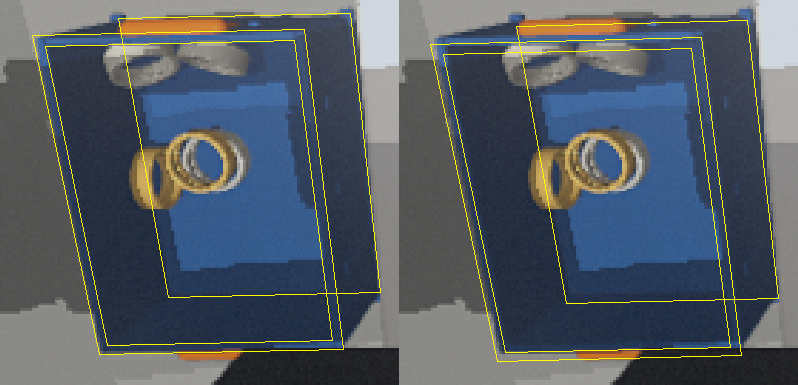

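The eyeballed corners aren't good enough. I'll fit the whole blue silhouette instead, using the unobstructed first pictures from top and side plus the wrist view.

```bash
cat > sil.py <<'E'
from h import *
import pickle
from scipy.optimize import minimize
def rend(p,q,shape,roi,S=8):
    x,y,a=q;c,s=np.cos(a),np.sin(a)
    X=[(x+c*i*50-s*j*65,y+s*i*50+c*j*65,z) for i in(-1,1) for j in(-1,1) for z in(0,55)]
    u=proj(p,X).astype(np.float32); h=cv2.convexHull(u).reshape(-1,2)
    x0,y0,x1,y1=roi; m=np.zeros(((y1-y0)*S,(x1-x0)*S),np.uint8)
    cv2.fillPoly(m,[np.round(((h-[x0,y0]+.5)*S-.5)*16).astype(np.int32)],255,shift=4)
    return cv2.resize(m,(x1-x0,y1-y0),interpolation=cv2.INTER_AREA)/255.
def run(p,im,roi,name,q0=(515,5,-.02),ign=None):
    x0,y0,x1,y1=roi; c=im[y0:y1,x0:x1].astype(float); r,g,b=c[...,0],c[...,1],c[...,2]
    # soft blue fraction: b-r relative
    bl=np.clip((b-r)/np.maximum(b,1)*2.2,0,1)
    bl=np.where(bl>.5,1.,bl)
    org=((r-b)>70)&(r>120); ig=cv2.dilate(org.astype(np.uint8),np.ones((3,3)))>0
    W=np.ones(bl.shape); W[ig]=0
    if ign is not None: W*=ign(x0,y0,bl.shape)
    # fill interior holes (rings)
    k=(bl>.4).astype(np.uint8); cs,_=cv2.findContours(k,cv2.RETR_EXTERNAL,cv2.CHAIN_APPROX_NONE); cc=max(cs,key=cv2.contourArea)
    inn=np.zeros_like(k); cv2.drawContours(inn,[cc],-1,1,-1); er=cv2.erode(inn,np.ones((3,3)))
    bl=np.where(er>0,1,bl*cv2.dilate(inn,np.ones((3,3))))
    f=lambda q:(W*(rend(p,(q[0],q[1],q[2]/100),None,roi)-bl)**2).sum()
    best=min((minimize(f,[q0[0]+d,q0[1]+e,100*(q0[2])],method="Nelder-Mead",options=dict(initial_simplex=np.array([[q0[0]+d,q0[1]+e,100*q0[2]],[q0[0]+d+4,q0[1]+e,100*q0[2]],[q0[0]+d,q0[1]+e+4,100*q0[2]],[q0[0]+d,q0[1]+e,100*q0[2]+4]]))) for d,e in((0,0),(3,-3),(-3,3))),key=lambda r:r.fun)
    print(name,best.x[:2].round(2),"yaw",round(best.x[2]/100,4),"cost",round(best.fun,2)); return best.x
E
python3 - <<'E'
from sil import *
rd=lambda f:cv2.imread(f)[:,:,::-1]
run(pickle.load(open("side19.pkl","rb")),rd("pics/side0.png"),(268,180,345,250),"side0")
run(pickle.load(open("side19.pkl","rb")),pickle.load(open("side19.pkl","rb"))["pixels"],(268,180,345,250),"side19")
run(pickle.load(open("top19.pkl","rb")),rd("pics/top0.png"),(270,165,335,225),"top0")
p=pickle.load(open("p19.pkl","rb"))
def ig(x0,y0,s):
    m=np.ones(s); 
    m[270-y0:,175-x0:]=0; m[:,225-x0:][:150-y0]=1
    return m
run(p,p["pixels"],(95,140,250,290),"w19",ign=ig)
E
```

```text
side0 [513.43   3.23] yaw -0.0327 cost 11.81
side19 [513.41   3.02] yaw -0.0281 cost 12.07
top0 [513.69   6.12] yaw -0.0287 cost 11.17
w19 [515.95   5.05] yaw -0.0381 cost 92.82
```

Box yaw is settled at -0.03. Now I'll calibrate each camera's bias on the lid, whose position across the jaws is known from the grasp.

Run:
```python
import sil
from sil import *
def rendlid(p,q,roi,zs,S=8):
    x,y,a=q;c,s=np.cos(a),np.sin(a)
    X=[(x+c*i*53-s*j*76.5,y+s*i*53+c*j*76.5,z) for i in(-1,1) for j in(-1,1) for z in zs]
    h=cv2.convexHull(proj(p,X).astype(np.float32)).reshape(-1,2)
    x0,y0,x1,y1=roi; m=np.zeros(((y1-y0)*S,(x1-x0)*S),np.uint8)
    cv2.fillPoly(m,[np.round(((h-[x0,y0]+.5)*S-.5)*16).astype(np.int32)],255,shift=4)
    return cv2.resize(m,(x1-x0,y1-y0),interpolation=cv2.INTER_AREA)/255.
def lid(p,im,roi,name,q0,zs,thr):
    x0,y0,x1,y1=roi; g=im[y0:y1,x0:x1].astype(float).min(2)
    bg=np.median(np.r_[g[0],g[-1]]); fg=np.percentile(g,80)
    bl=np.clip((g-bg)/(fg-bg),0,1); k=(bl>.5).astype(np.uint8)
    cs,_=cv2.findContours(k,cv2.RETR_EXTERNAL,cv2.CHAIN_APPROX_NONE); inn=np.zeros_like(k); cv2.drawContours(inn,[max(cs,key=cv2.contourArea)],-1,1,-1)
    bl=np.where(cv2.erode(inn,np.ones((3,3)))>0,1,bl*cv2.dilate(inn,np.ones((3,3))))
    f=lambda q:((rendlid(p,(q[0],q[1],q[2]/100),roi,zs)-bl)**2).sum()
    b0=[q0[0],q0[1],100*q0[2]]
    r=minimize(f,b0,method="Nelder-Mead",options=dict(initial_simplex=np.array([b0,[b0[0]+4,b0[1],b0[2]],[b0[0],b0[1]+4,b0[2]],[b0[0],b0[1],b0[2]+4]])))
    x=r.x; c,s=np.cos(.3366),np.sin(.3366)
    print(name,x.round(2),"cost",round(r.fun,1),"bg/fg",bg,fg,"along lid x",x[0]*c+x[1]*s,"along y",-x[0]*s+x[1]*c)
    return bl
rd=lambda f:cv2.imread(f)[:,:,::-1]
for zs in((23,),(18,23)):
    lid(pickle.load(open("side19.pkl","rb")),rd("pics/side0.png"),(188,190,262,242),"side0",(502,239,.333),zs,0)
    lid(pickle.load(open("top19.pkl","rb")),rd("pics/top0.png"),(195,172,262,228),"top0",(502,239,.333),zs,0)
c,s=np.cos(.3366),np.sin(.3366);print("TCP along x",502.2*c+239.7*s,"y",-502.2*s+239.7*c)
```

```text
side0 [499.81 236.94  32.86] cost 3.1 bg/fg 184.0 246.0 along lid x 550.0152090957465 along y 58.563770304268985
top0 [500.94 240.29  32.58] cost 13.1 bg/fg 136.0 210.0 along lid x 552.1889722423583 along y 61.35660536178153
side0 [502.02 237.52  33.  ] cost 15.4 bg/fg 184.0 246.0 along lid x 552.2972273714057 along y 58.38255396337763
top0 [500.73 240.97  32.86] cost 20.2 bg/fg 136.0 210.0 along lid x 552.2163120164557 along y 62.062548909918576
TCP along x 553.1861471594879 y 60.382253939725445
```

Corrected for bias, all three cameras agree on a TCP target of about (515.6, 5.9): side (515.8, 5.9), top (515.0, 5.5), wrist (516.0, 6.3). I'll correct to that.

```bash
python3 -m handwheel '[[[0,-0.005,0],[-4,0,0],0],[[0,-0.003,0],[-3,0,0],0],[[0,0,0],[0,0,0],0],[[0,0,0],[0,0,0],0],[[0,0,0],[0,0,0],0],[[0,0,0],[0,0,0],0],[[0,0,0],[0,0,0],0],[[0,0,0],[0,0,0],0],[[0,0,0],[0,0,0],0],[[0,0,0],[0,0,0],0]]'
python3 - <<'E'
from h import *
o,R=st(); print(np.arctan2(R[1,0],R[0,0]),R.T@(np.array([515.6,5.9,97])-o["ee_pos"]))
E
```

```text
t: 25.87
ee_pos: [515.0, 6.6, 103.6]
orientation: [3.141, -0.046, 0.002]
ft_force: [-0.4, 0.0, -1.9]
width: 23.8
t 25.8667 pos [515.    6.6 103.6] F [-0.4  0.  -1.9] w 23.830350675939897
[[ 1.    -0.029  0.001]
 [-0.029 -1.    -0.   ]
 [ 0.001  0.    -1.   ]]
-0.029058400410996124 [0.59951029 0.72779694 6.64848617]
```

```bash
python3 -m handwheel '[[[0,0,0],[0.5,0.6,2],0],[[0,0,0],[0,0,2],0],[[0,0,0],[0,0,2],0],[[0,0,0],[0,0,2],0],[[0,0,0],[0,0,2],0],[[0,0,0],[0,0,2],0],[[0,0,0],[0,0,2],0],[[0,0,0],[0,0,2],0],[[0,0,0],[0,0,0],0],[[0,0,0],[0,0,0],0]]'
python3 - <<'E'
from h import *
o,R=st(); print(np.arctan2(R[1,0],R[0,0]),R.T@(np.array([515.6,5.9,88])-o["ee_pos"]), o["moment"])
E
```

```text
t: 26.7
ee_pos: [515.7, 5.9, 85.7]
orientation: [3.141, -0.046, 0.001]
ft_force: [-0.3, 0.6, 1.2]
width: 23.5
t 26.7 pos [515.7   5.9  85.7] F [-0.3  0.6  1.2] w 23.49970753034162
[[ 1.    -0.029  0.001]
 [-0.029 -1.    -0.001]
 [ 0.001  0.001 -1.   ]]
-0.029117441586946225 [-0.06874294 -0.01683862 -2.33171601] [-0.10474815  0.2308574   0.00262753]
```

The seat is about 13 mm above the rim with 3 N of contact, so the feet have entered and the tabs are meeting the beads. Pressing on.

```bash
python3 -m handwheel '[[[0,0,0],[0,0,2],0],[[0,0,0],[0,0,2],0],[[0,0,0],[0,0,2],0],[[0,0,0],[0,0,2],0],[[0,0,0],[0,0,2],0],[[0,0,0],[0,0,2],0],[[0,0,0],[0,0,2],0],[[0,0,0],[0,0,2],0],[[0,0,0],[0,0,2],0],[[0,0,0],[0,0,2],0]]'
python3 - <<'E'
from h import *
o,R=st(); print(np.arctan2(R[1,0],R[0,0]), o["moment"])
s=cam("side"); save(s,"s23.png",(260,160,350,245),7)
E
```

```text
t: 27.53
ee_pos: [516.2, 5.6, 72.5]
orientation: [3.14, -0.046, 0.002]
ft_force: [-12.5, 0.2, 44.9]
width: 24.0
t 27.5333 pos [516.2   5.6  72.5] F [-12.5   0.2  44.9] w 23.96908159744945
[[ 1.    -0.029  0.002]
 [-0.029 -1.    -0.001]
 [ 0.002  0.001 -1.   ]]
-0.029158893417102826 [-0.06976124  2.49021886 -0.07518565]
```

View pics/s23.png

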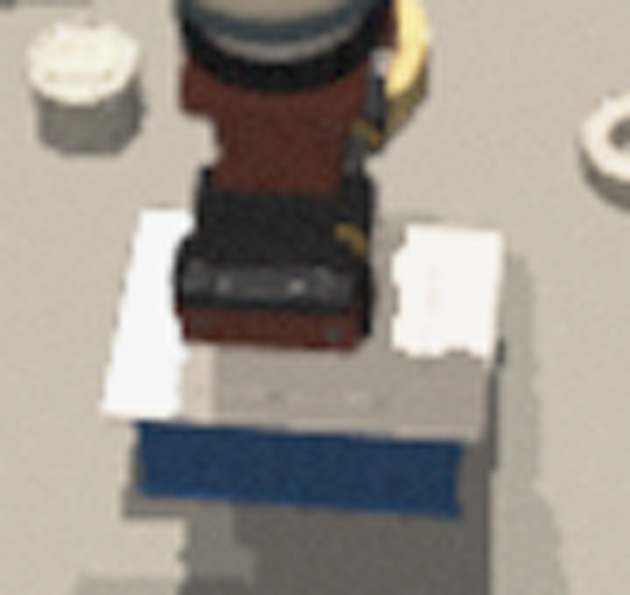

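The TCP is at z=72.5 and the expected home is 72.6. The plate is on the rim and the force is 45 N. I'll ease off to a moderate firm push.

```bash
python3 -m handwheel '[[[0,0,0],[0,0,0],0],[[0,0,0],[0,0,0.7],0],[[0,0,0],[0,0,0.7],0],[[0,0,0],[0,0,0.7],0],[[0,0,0],[0,0,0.7],0],[[0,0,0],[0,0,0.7],0],[[0,0,0],[0,0,0.7],0],[[0,0,0],[0,0,0.7],0],[[0,0,0],[0,0,0.7],0],[[0,0,0],[0,0,0.7],0]]'
python3 - <<'E'
from h import *
o,R=st(); print(o["moment"])
E
```

```text
t: 28.42
ee_pos: [516.3, 5.7, 72.5]
orientation: [3.14, -0.047, 0.001]
ft_force: [-4.9, 0.0, 14.3]
width: 23.6
t 28.4167 pos [516.3   5.7  72.5] F [-4.9  0.  14.3] w 23.649010524107
[[ 1.    -0.03   0.001]
 [-0.03  -1.    -0.001]
 [ 0.001  0.001 -1.   ]]
[-0.1371043   0.96001138 -0.02158184]
```

```bash
python3 -m handwheel '[[[0,0,0],[0,0,1.2],0],[[0,0,0],[0,0,1.2],0],[[0,0,0],[0,0,1.2],0],[[0,0,0],[0,0,1.2],0],[[0,0,0],[0,0,1.2],0],[[0,0,0],[0,0,1.2],0],[[0,0,0],[0,0,1.2],0],[[0,0,0],[0,0,1.2],0],[[0,0,0],[0,0,1.2],0],[[0,0,0],[0,0,1.2],0]]'
python3 - <<'E'
from h import *
o,R=st()
s=cam("side"); save(s,"s24.png"); p=cam("wrist"); save(p,"w24.png"); st()
E
```

```text
t: 29.25
ee_pos: [516.3, 5.7, 72.5]
orientation: [3.14, -0.047, -0.0]
ft_force: [-7.5, 0.1, 20.8]
width: 24.2
t 29.25 pos [516.3   5.7  72.5] F [-7.5  0.1 20.8] w 24.18798819489594
[[ 1.    -0.03  -0.   ]
 [-0.03  -1.    -0.001]
 [-0.     0.001 -1.   ]]
t 29.35 pos [516.3   5.7  72.5] F [-6.8 -0.2 21.2] w 23.74194917819625
[[ 1.    -0.03   0.   ]
 [-0.03  -1.    -0.001]
 [ 0.     0.001 -1.   ]]
```

View pics/s24.png

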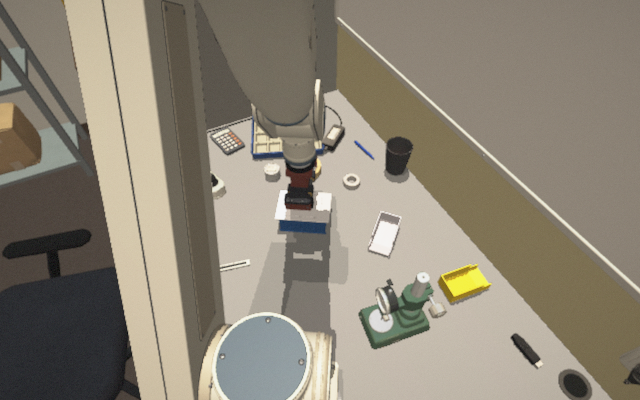

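View pics/w24.png

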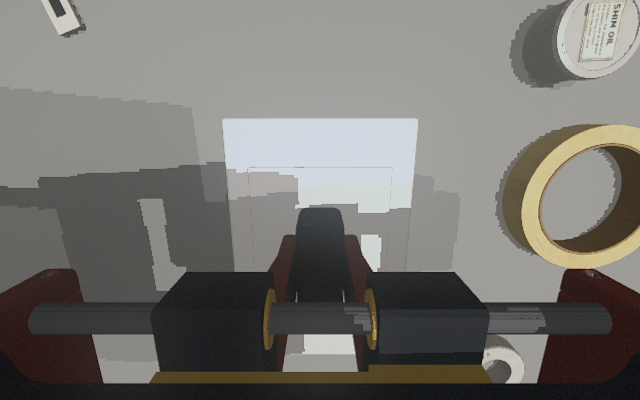

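The plate edge is still at image row 119, the same as before the press, so the lid hasn't slipped in the grip. The TCP is steady at 72.5 mm with about 21 N down. The scoop is upright and empty at (385,234), and the bystanders haven't moved. Handing in.

```bash
python3 -c "
from h import *
print(ctrl.close_job()); st()"
```

```text
the job is handed in; nothing more can be done
None
the job is handed in; nothing more can be done
```

I tipped all five rings into the blue box and set the scoop back down upright. I then pressed the lid home and handed the job in at about 29 s, still gripping the handle and pressing down.

**Last checks**
- **Rings:** before the lid went on, the wrist view showed three silver and two gold rings in the box.
- **Scoop:** it is upright and empty on the desk. It stands about 12 mm from where it started.
- **Lid:** the TCP held at z = 72.5 mm, against the 72.6 mm expected with the plate on the rim. The wrist force was about 21 N upward and the lid had not slipped in the jaws. The snaps themselves I inferred from that height and the force, since neither the snaps nor the tabs could be seen directly.
- **Tape roll, ring gauge and tin:** they looked unmoved in the last pictures, and I did not touch them.

**What did not go cleanly**
- **Tipping:** joint 4 came to its −1.31 limit, so the arm rose about 75 mm and the scoop only reached about 39 degrees. The rings still all went in.
- **Pressing:** the wrist force briefly reached 45 N as the plate came onto the rim, so I eased off. A sideways force of about 7 N remained at the end.
- **Measuring the box:** the cameras disagreed by about 3 mm on its position, until I corrected each one against the grasped lid.

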